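Nest the lift-out tray in its drip pan

TASK

On this polishing bench, put the half-moon lift-out tray with the bar handle back into the empty half-moon drip pan of its own size: turn it until its straight and round sides match the pan's, lower it in (do not drop it) until it sits flat on the pan's bottom, and let go. Leave the small half-moon pan and the oblong pan, which hold brass parts, where they stand.

Things in the scene. Friction and masses are not known exactly. Their poses are not given: they have to be found in the camera images.
- tray: Half-moon steel lift-out tray, 0.35 kg. Outside 129 x 98 mm (x, y) at the floor, flaring 15 deg to 151 x 120 at the rim, 40 high. Origin: middle of underside, 42 from the straight side at the floor; x along the straight side, y to the round side, z up. Handle: flat-sided bar along x above the origin, 12 wide in y, 14 high, centre 75 above underside, 84 free between posts; total height 82.
- pan: Matching empty half-moon drip pan, loose, 0.5 kg. Inside 136 x 103 mm (x, y) at the floor, walls 40 high, 2.5 thick, flaring 15 deg to 163 x 130 over the rim. Origin: middle of underside; x along the straight side, y to the round side. Nested, the tray has the same origin and axes (not half a turn off), 3 mm higher on the pan floor, 3.5 mm play all round; the flare guides it in from 10 mm off.
- small_pan: a bystander: half-moon steel pan of the same form but smaller, about 127 x 104 mm over the rim, 40 mm high, with brass rods lying in it; too small for the tray. Origin: middle of the underside; x along the straight side, y to the round side.
- oblong_pan: a bystander: oblong steel pan with rounded corners, about 176 x 96 mm over the rim (x by y), 40 mm high, with four brass fittings in it. Origin: centre of the underside.
There are look-alikes about, which are no part of the job. What is shaped like the pan but purple is not meant. What is shaped like the tray but purple is not meant.

How it is judged:
By the outcome, as a careful person would: the job done as asked, in the order asked, and still so for the second after the job is handed in, with the robot touching nothing.
It also fails if it takes over 38 s, if anything falls off the work surface, if the arm or the gripper's body presses on something with over 40 N, if the wrist force passes 120 N, or if a joint passes its speed limit or range.

ROBOT

A 7-joint arm with a two-finger parallel gripper is mounted at the origin on the work surface. World frame = base frame: x ahead of the robot, y to its left, z up, the work surface at z = 0. Lengths are in m, angles in rad, forces in N, time in s.
With the tool pointing down it reaches from about 0.4 to 0.875 m from the base axis. Payload 19.3 kg.
Tool frame: the origin (TCP) lies midway between the tips of the shut fingers; the grasp point (between the pads) lies 19 mm behind it; z points along the fingers, y is the line along which they close (so a half turn about z gives the same grasp; the last joint's range is limited). The gripper opens to 85 mm and grips with 20 to 120 N. Pads are 22 mm wide; open, the fingers measure 114 mm over their backs; the gripper's body (76 mm by 85 mm) begins 54 mm behind the grasp point. The pads swing forward as they close: fully open they stand 13 mm farther back than shut.
Start: joints at [1.257, 0.521, -0.036, 1.599, 0.021, 1.021, -0.113], TCP at [0.151, -0.607, 0.231] pointing down, gripper open.
Joint ranges: [-2.91, 2.91], [-0.3, 2.13], [-1.5, 1.42], [0.17, 2.43], [-1.26, 4.41], [0.16, 1.93], [-2.52, 2.52]. Speed limits (rad/s): [1.89, 1.89, 2.39, 2.39, 3.01, 3.01, 3.01].

INTERFACE

Orientations are given as [roll, pitch, yaw] about the fixed x, y, z axes, in that order (R = Rz(yaw) Ry(pitch) Rx(roll)).
In Python, from workcell import bot gives the robot as it stands.
- The arm moves only by the tool move_arm, never from a script. Its argument "series" is a list of rows, each a list of 3 entries, a list of its own where there are three numbers: the shift along the tool's x, y, z in cm, then the turn, a rotation vector about the tool's x, y, z in rad, then the opening in per cent of the stroke, from 0 (shut) to 100 (fully open). A call has 1 to 20 rows; each row is the pose to reach, as a shift and turn from the pose commanded when the call began, along the tool's axes at that moment; what a row does not reach only later rows make up. A row lasts 1/12 s, in which the tool goes at most 41.7 mm and 7.16 degrees, less where a joint would pass 70% of its speed; a pose out of reach is approached as far as the arm can. A call with a gripper value outside its range is refused whole. The fingers move at their own pace and stop on an object; "squeeze" is the grip in N (left out, the last holds). Time passes only in rows, so rows that repeat a pose let the fingers close. It gives the time, the measured TCP pose, the force, the opening and the grip force at its end, in the units of the state.
- bot.observe(): the state, without advancing time (a new reading comes with each control period).
- bot.grab_frame(name): name is "scene" or "top" or "wrist"; returns (picture, depth): 420x560x3 uint8, red, green, blue; 420x560 float32, m along the optical axis (not along the pixel's ray), 0 where there is no reading.
- bot.camera_params(name): a dict with "fovy" (degrees; the focal length in pixels is half the picture's height over the tangent of half this angle, whatever the lens; pixels are square), "cx", "cy" (the principal point, pixels), "dist_coeffs" ([k1, k2, p1, p2, k3] as OpenCV has them; the pictures are not rectified), "R" (3x3) and "t" (3): a world point X has camera coordinates R X + t; the wrist camera has in their place "tool_from_camera" (4x4, takes a point from camera to tool coordinates, whose origin is the TCP and whose axes are the flange's). Camera axes: x right, y down, z forward; pixel columns grow to the right and rows downward; lengths in m; the calibration is good to about 2 mm. A picture is of the moment at which its call begins: read the wrist's pose just before it. camera_params takes no time and is no camera call.
- bot.job_done(): hands the job in; it is judged then, once.
Trained networks look in the newest picture that a camera, given by its name, has taken for a name from the list of things; names that differ only in an ending like _2 or _b are one class to them, and where a whole thing is asked for, a point or a joint stands for the part that bears it (a point fixed in the world has none). Each returns a list of dicts, best first, with "conf" (0 to 1); they miss things now and then, are a little off and sometimes report something else, mostly with a low value. They report only what shows in the picture. A call takes as long as a camera call. They do not tell look-alikes from the thing itself.
- bot.find_in(camera, thing): "bbox" ([left, top, right, bottom] in pixels, round what is visible of it).
- bot.trace(camera, thing): "mask" (420x560 bool, what is visible of it) and "bbox" ([left, top, right, bottom] in pixels, round what is visible of it).
The state is a dict: "clock": time; "qpos": joint angles; "qd": joint speeds; "joint_efforts": joint torques, N m; "position": TCP position; "tool_rot": TCP orientation; "force": force on the tool from outside, world axes, zero at the start; "moment": the same for the moment, N m; "grip_width": finger opening in m; "finger_force": force on a finger pad.
Only numpy, scipy, OpenCV 4.12 (cv2) and the standard library are available. Lean on these libraries where they do the work, as an engineer would, in place of code of your own. Each camera call takes 0.05 s, during which the arm holds its last target. There are 200 camera calls.

## Working session

There is one attempt and no reset: what is moved stays moved. The work goes in short steps, Python scripts to look and compute and a tool call to move; the robot and the scene stay as the last step left them, time stands still between calls to the robot, and variables do not carry over. Pictures are saved under pics/ and viewed, at most 10 in all, crops included, and the job is handed in when it is done.

Besides the shell and the picture viewer there is one more tool, called by a JSON object that holds its "api" and its "payload". move_arm: Moves the arm, as the interface text tells. Its arguments: {"type":"object","properties":{"series":{"type":"array"},"squeeze":{"type":"number"}},"required":["series"]}

```bash
mkdir -p pics
cat > h.py <<'E'
import numpy as np,cv2
from workcell import bot
from scipy.spatial.transform import Rotation as Ro
def pose():
    s=bot.observe(); return np.array(s["position"]),s
def cam(name,state=None):
    p=bot.camera_params(name); f=210/np.tan(np.radians(p["fovy"])/2)
    K=np.array([[f,0,p["cx"]],[0,f,p["cy"]],[0,0,1]]); D=np.array(p["dist_coeffs"],float)
    if name=="wrist":
        T=np.eye(4);T[:3,:3]=Ro.from_euler("xyz",state["tool_rot"]).as_matrix();T[:3,3]=state["position"]
        T=T@np.array(p["tool_from_camera"]); return K,D,T[:3,:3],T[:3,3]
    R=np.array(p["R"]);t=np.array(p["t"]); return K,D,R.T,-R.T@t
def cloud(name,depth,mask,state=None):
    K,D,R,c=cam(name,state); v,u=np.nonzero(mask&(depth>0))
    n=cv2.undistortPoints(np.c_[u,v].astype(np.float32)[:,None],K,D)[:,0]
    z=depth[v,u]; return (np.c_[n,np.ones(len(n))]*z[:,None])@R.T+c,np.c_[u,v]
E
python3 - <<'E'
from h import *
s=bot.observe();print(s)
for n in("top","scene"):
    im,d=bot.grab_frame(n);cv2.imwrite(f"pics/{n}0.png",im[:,:,::-1]);np.savez(f"{n}0.npz",im=im,d=d)
    for th in("tray","pan","small_pan","oblong_pan"):
        for r in bot.trace(n,th)[:3]:
            P,uv=cloud(n,d,r["mask"]); print(n,th,round(r["conf"],2),np.round(r["bbox"]),np.round(np.median(P,0),3),P[:,2].max().round(3))
print(bot.camera_params("wrist")["tool_from_camera"])
E
```

```text
{'clock': 0.0, 'qpos': array([ 1.2568148 ,  0.52202769, -0.03630814,  1.60000158,  0.02120309,
        1.0211045 , -0.11280694]), 'qd': array([ 7.70563553e-06,  9.10209652e-05, -2.05116871e-03, -3.95154214e-04,
        7.29991097e-04,  5.92544631e-04, -1.35180778e-03]), 'joint_efforts': array([ 6.66721626e-04, -9.27102256e+01,  1.98153824e+00, -3.69922435e+01,
        1.81573274e-02,  8.30375677e-03, -4.75004313e-06]), 'position': array([ 0.15072889, -0.60620261,  0.23071973]), 'tool_rot': array([-3.14044048e+00,  9.50293093e-05,  2.43749472e-01]), 'force': array([ 0.53697238, -0.72255505, -0.99670935]), 'moment': array([ 0.0278459 , -0.00021456, -0.0223074 ]), 'finger_force': 0.0, 'grip_width': 0.08541472584397108}
top tray 0.73 [426. 206. 483. 268.] [ 0.381 -0.512  0.011] 0.088
top tray 0.71 [351. 192. 410. 240.] [ 0.429 -0.33   0.008] 0.088
top pan 0.94 [365. 108. 421. 167.] [ 0.629 -0.358  0.005] 0.048
top pan 0.92 [275.  96. 331. 154.] [ 0.657 -0.128  0.005] 0.047
top pan 0.65 [357. 258. 425. 325.] [ 0.248 -0.346  0.005] 0.05
top small_pan 0.64 [350. 193. 410. 240.] [ 0.429 -0.33   0.008] 0.088
top oblong_pan 0.59 [ 92. 175. 139. 246.] [0.43  0.344 0.008] 0.047
scene tray 0.94 [163. 252. 227. 316.] [ 0.43  -0.327  0.014] 0.087
scene tray 0.58 [ 82. 286. 144. 358.] [ 0.376 -0.511  0.013] 0.085
scene pan 0.92 [211. 310. 283. 391.] [ 0.617 -0.348  0.004] 0.047
scene pan 0.85 [110. 201. 171. 264.] [ 0.235 -0.339  0.005] 0.047
scene pan 0.78 [291. 255. 370. 320.] [ 0.643 -0.117  0.004] 0.046
scene small_pan 0.77 [374. 195. 426. 245.] [0.642 0.129 0.016] 0.045
scene oblong_pan 0.77 [351. 104. 419. 148.] [0.423 0.345 0.022] 0.047
[[ 3.41379758e-04 -9.64751585e-01 -2.63162045e-01  6.65397078e-02]
 [ 9.99999909e-01  2.62325410e-04  3.35538022e-04  3.46951220e-04]
 [-2.54676748e-04 -2.63162135e-01  9.64751588e-01 -1.42662803e-01]
 [ 0.00000000e+00  0.00000000e+00  0.00000000e+00  1.00000000e+00]]
```

View pics/top0.png

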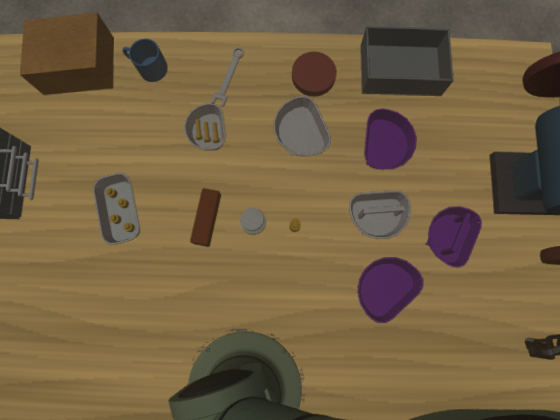

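View pics/scene0.png

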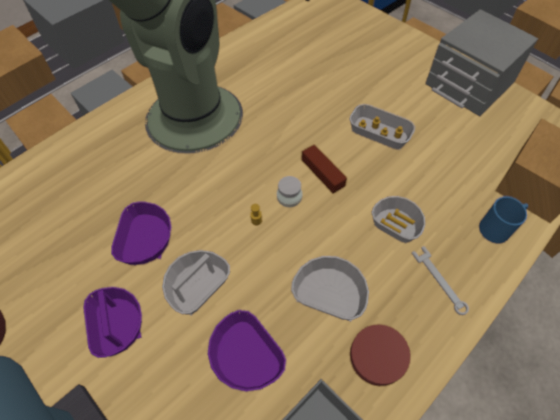

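The top view shows tray-shaped things at grey (380,213) and purple (455,237), and pan-shaped things at grey (303,127), purple (390,140) and purple (390,290). The small pan with rods is at (206,130) and the oblong pan at (117,208). The grey tray with the bar at (380,213) and the empty grey pan at (303,127) fit, because purple is excluded and the grey pan is the only empty one. I'll confirm both in a crop.

```bash
cat >> h.py <<'E'
def dfit(P,zlo,W,H,ys,yaw0=None):
    """P rim points; returns origin xy, yaw. W,H rim size, ys = distance origin->straight side at rim"""
    r=P[(P[:,2]>zlo)&(P[:,2]<0.052)][:,:2].astype(np.float32)
    hull=cv2.convexHull(r)[:,0]
    best=[]
    for a in np.radians(np.arange(0,360,0.5)):
        x=np.array([np.cos(a),np.sin(a)]);y=np.array([-x[1],x[0]])
        X=hull@x;Y=hull@y; w=np.ptp(X);h=np.ptp(Y)
        # straight side at low Y: span in X of points near low Y
        rr=r@y; sx=r@x
        n=np.ptp(sx[rr<Y.min()+.006]) if (rr<Y.min()+.006).sum()>2 else 0
        m=np.ptp(sx[rr>Y.max()-.006]) if (rr>Y.max()-.006).sum()>2 else 0
        best.append((abs(w-W)+abs(h-H)-0.5*(n-m),a,w,h,n,m,x*(X.min()+X.max())/2+y*((Y.min()+Y.max())/2-H/2+ys)))
    best.sort(key=lambda b:b[0]); return best
E
python3 - <<'E'
from h import *
D=np.load("top0.npz");im,d=D["im"],D["d"]
c=im[75:255,260:500,::-1];cv2.imwrite("pics/crop.png",cv2.resize(c,None,fx=3,fy=3,interpolation=cv2.INTER_CUBIC))
for n,(b,W,H,ys) in {"tray":((345,187,415,245),.151,.12,.053),"pan":((270,91,336,160),.163,.13,.0585)}.items():
    P=[]
    m=np.zeros(d.shape,bool);m[b[1]:b[3],b[0]:b[2]]=1
    P=cloud("top",d,m)[0]
    for q in dfit(P,.034,W,H,ys)[:3]: print(n,np.round(q[0],4),np.degrees(q[1]),np.round(q[2:6],3),q[6])
    h=P[P[:,2]>.062]
    if len(h)>5:
        l=cv2.fitLine(h[:,:2].astype(np.float32),cv2.DIST_L2,0,.01,.01).ravel();print("handle",np.degrees(np.arctan2(l[1],l[0])),(h.max(0)+h.min(0))/2,len(h))
E
```

```text
tray -0.0317 95.0 [0.15  0.12  0.115 0.05 ] [ 0.43093228 -0.32377812]
tray -0.0317 94.5 [0.15  0.12  0.115 0.05 ] [ 0.43094045 -0.32364478]
tray -0.0315 94.0 [0.15  0.12  0.115 0.05 ] [ 0.43095116 -0.32350704]
handle -84.47822 [ 0.429672   -0.32405149  0.07498877] 243
pan -0.0329 23.0 [0.165 0.13  0.118 0.048] [ 0.64989201 -0.12720854]
pan -0.0321 22.5 [0.165 0.13  0.117 0.048] [ 0.65003236 -0.12719898]
pan -0.0319 23.5 [0.165 0.13  0.116 0.048] [ 0.64978006 -0.12728547]
```

View pics/crop.png

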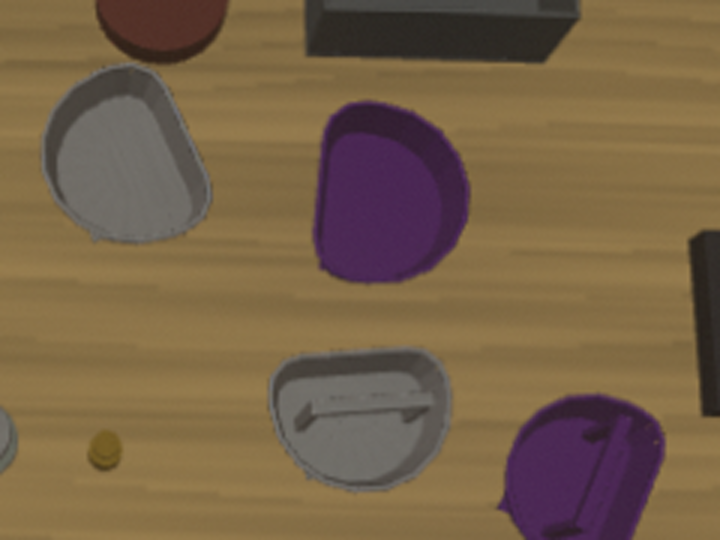

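The crop confirms it. The grey tray (top px 380,213) has a bar handle and its straight side faces +x (yaw about 95°). The empty grey pan (303,127) has its straight side to the right (yaw about 23°). I'm moving over the tray.

{"api": "move_arm", "payload": {"series": [[[2,-1.2,0],[0,0,-0.09],100],[[5,-3,0],[0,0,-0.2],100],[[8.5,-5.2,0],[0,0,-0.32],100],[[12,-7.3,0.3],[0,0,-0.44],100],[[15.5,-9.4,0.6],[0,0,-0.56],100],[[19,-11.5,0.9],[0,0,-0.68],100],[[22.5,-13.7,1.2],[0,0,-0.8],100],[[26,-15.8,1.6],[0,0,-0.92],100],[[29,-17.6,2],[0,0,-1.04],100],[[31.5,-19.1,2.4],[0,0,-1.16],100],[[33,-20.1,2.7],[0,0,-1.26],100],[[33.6,-20.4,3],[0,0,-1.34],100],[[33.9,-20.6,3],[0,0,-1.41],100],[[33.9,-20.6,3],[0,0,-1.41],100],[[33.9,-20.6,3],[0,0,-1.41],100],[[33.9,-20.6,3],[0,0,-1.41],100],[[33.9,-20.6,3],[0,0,-1.41],100]]}}

```text
clock: 1.92
position: [0.4298, -0.3252, 0.2014]
tool_rot: [3.142, 0.0, 1.651]
force: [0.7, -0.1, -0.3]
grip_width: 0.0852
finger_force: 0.0
```

Run:
```python
from h import *
s=bot.observe();print(s["clock"],s["position"],np.degrees(s["tool_rot"]),s["qpos"],np.abs(s["qd"]).max(),s["force"])
im,d=bot.grab_frame("wrist");cv2.imwrite("pics/w1.png",im[:,:,::-1]);np.savez("w1.npz",im=im,d=d)
P=cloud("wrist",d,np.ones(d.shape,bool),s)[0]
P=P[np.hypot(P[:,0]-.43,P[:,1]+.324)<.1]
print(len(P))
for q in dfit(P,.036,.151,.12,.053)[:2]: print(np.degrees(q[1]),np.round(q[2:6],3),q[6])
h=P[(P[:,2]>.074)&(P[:,2]<.095)];x=cv2.minAreaRect(h[:,:2].astype(np.float32));print(x,len(h),np.percentile(h[:,2],[50,95]))
p=s["position"];R=Ro.from_euler("xyz",s["tool_rot"]).as_matrix()
print("shift cm",100*(np.r_[x[0],.056]-p)@R)
```

```text
1.9167 [ 0.42979032 -0.32524796  0.2014329 ] [1.79999471e+02 1.89650536e-02 9.46059328e+01] [ 0.87716728  0.45184569 -0.45432817  1.84186744  0.24682483  0.90332205
  0.38887636] 0.005189785891185135 [ 0.66410571 -0.08536458 -0.34670237]
81360
96.5 [0.153 0.12  0.121 0.053] [ 0.43166702 -0.32466587]
94.5 [0.153 0.119 0.122 0.054] [ 0.43150558 -0.32437153]
((0.4300064146518707, -0.32385554909706116), (0.011937937699258327, 0.0991642028093338), 4.961507797241211) 1780 [0.08195605 0.08314896]
shift cm [ 0.14187006  0.03258633 14.54324424]
```

View pics/w1.png

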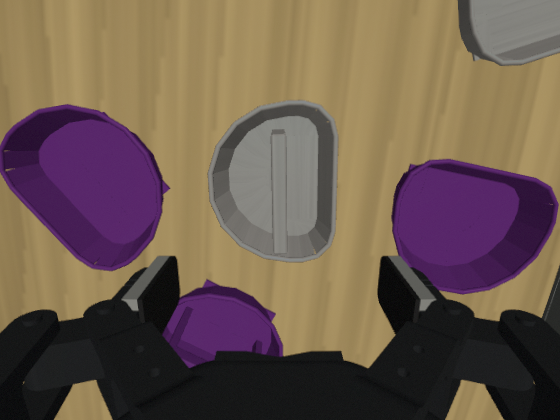

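The wrist view shows the grey tray with its bar at about (279,190), lined up with the tool and clear of the purple look-alikes on both sides. Next I descend, close and lift a little.

{"api": "move_arm", "payload": {"series": [[[0.1,0,1],[0,0,-0.006],100],[[0.1,0,3],[0,0,-0.006],100],[[0.1,0,5.5],[0,0,-0.006],100],[[0.1,0,8],[0,0,-0.006],100],[[0.1,0,10.5],[0,0,-0.006],80],[[0.1,0,12.5],[0,0,-0.006],60],[[0.1,0,13.8],[0,0,-0.006],60],[[0.1,0,14.5],[0,0,-0.006],60],[[0.1,0,14.5],[0,0,-0.006],50],[[0.1,0,14.5],[0,0,-0.006],30],[[0.1,0,14.5],[0,0,-0.006],0],[[0.1,0,14.5],[0,0,-0.006],0],[[0.1,0,14.5],[0,0,-0.006],0],[[0.1,0,14.5],[0,0,-0.006],0],[[0.1,0,14.5],[0,0,-0.006],0],[[0.1,0,14.5],[0,0,-0.006],0],[[0.1,0,14.5],[0,0,-0.006],0],[[0.1,0,14.5],[0,0,-0.006],0]], "squeeze": 70}}

```text
clock: 3.47
position: [0.4302, -0.3242, 0.0572]
tool_rot: [3.141, 0.001, 1.659]
force: [-3.0, 0.6, 6.7]
grip_width: 0.0106
finger_force: 69.4
```

{"api": "move_arm", "payload": {"series": [[[0,0,-0.7],[0,0,0],0],[[0,0,-2],[0,0,0],0],[[0,0,-4],[0,0,0],0],[[0,0,-6.5],[0,0,0],0],[[0.3,0.4,-8.5],[0,0,0.03],0],[[1,1.4,-10],[0,0,0.09],0],[[2.2,3,-11],[0,0,0.17],0],[[3.8,5.1,-11],[0,0,0.27],0],[[5.5,7.4,-11],[0,0,0.38],0],[[7.3,9.8,-11],[0,0,0.5],0],[[9.1,12.2,-11],[0,0,0.62],0],[[10.9,14.6,-11],[0,0,0.74],0],[[12.6,16.8,-11],[0,0,0.86],0],[[14.2,19,-11],[0,0,0.97],0],[[15.6,20.9,-11],[0,0,1.07],0],[[16.7,22.3,-11],[0,0,1.16],0],[[17.4,23.2,-11],[0,0,1.22],0],[[17.7,23.6,-11],[0,0,1.258],0],[[17.7,23.6,-11],[0,0,1.258],0],[[17.7,23.6,-11],[0,0,1.258],0]]}}

```text
clock: 5.13
position: [0.6491, -0.1264, 0.1666]
tool_rot: [-3.141, 0.0, 0.403]
force: [-0.2, 0.0, -3.5]
grip_width: 0.0106
finger_force: 68.5
```

Run:
```python
from h import *
s=bot.observe();print(s["clock"],s["position"],np.degrees(s["tool_rot"]),s["grip_width"],s["force"])
im,d=bot.grab_frame("wrist");cv2.imwrite("pics/w2.png",im[:,:,::-1])
P=cloud("wrist",d,np.ones(d.shape,bool),s)[0]
Q=P[np.hypot(P[:,0]-.65,P[:,1]+.127)<.11]; p=s["position"]
T=Q.copy();T[:,2]-=p[2]-.057
T=T[(T[:,2]>.03)&(T[:,2]<.05)]
if len(T): 
  for q in dfit(T,.036,.151,.12,.053)[:1]: print("tray",np.degrees(q[1]),np.round(q[2:6],3),q[6])
im,d=bot.grab_frame("scene")
m=np.zeros(d.shape,bool);m[245:330,280:380]=1
P=cloud("scene",d,m)[0];print("pan pts z>.036 scene",((P[:,2]>.036)&(P[:,2]<.052)).sum())
for q in dfit(P,.036,.163,.13,.0585)[:1]: print("pan",np.degrees(q[1]),np.round(q[2:6],3),q[6])
cv2.imwrite("pics/s2.png",im[:,:,::-1])
a=np.hstack([cv2.imread("pics/w2.png"),cv2.resize(im[200:340,240:420,::-1],(540,420))]);cv2.imwrite("pics/v2.png",cv2.resize(a,(800,306)))
```

```text
5.1333 [ 0.64912805 -0.12642586  0.16660753] [-1.79988827e+02  2.04453703e-03  2.31178587e+01] 0.010627611670733127 [-0.15388241  0.02124605 -3.47295516]
tray 181.0 [0.147 0.124 0.058 0.017] [ 0.65610584 -0.11518821]
pan pts z>.036 scene 282
pan 351.0 [0.152 0.13  0.042 0.005] [ 0.65673057 -0.14938941]
```

View pics/v2.png

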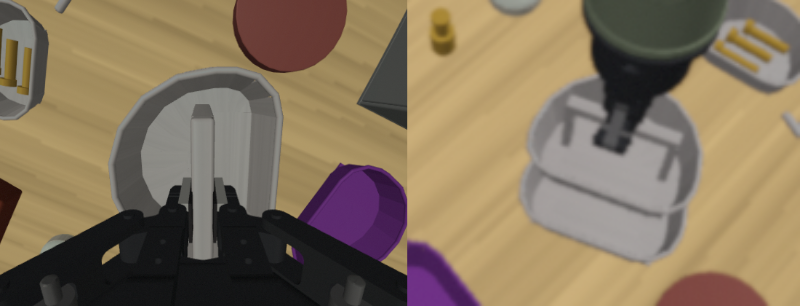

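The wrist view shows the tray held level with its straight side to the right. The scene crop shows it right above the pan with matching orientation. Lowering now.

{"api": "move_arm", "payload": {"series": [[[0,0.1,0.7],[0,0,0],0],[[0,0.1,2],[0,0,0],0],[[0,0.1,3.5],[0,0,0],0],[[0,0.1,5],[0,0,0],0],[[0,0.1,6.2],[0,0,0],0],[[0,0.1,7],[0,0,0],0],[[0,0.1,7.6],[0,0,0],0],[[0,0.1,8.1],[0,0,0],0],[[0,0.1,8.6],[0,0,0],0],[[0,0.1,9.1],[0,0,0],0],[[0,0.1,9.5],[0,0,0],0],[[0,0.1,9.8],[0,0,0],0],[[0,0.1,10],[0,0,0],0],[[0,0.1,10.2],[0,0,0],0],[[0,0.1,10.2],[0,0,0],0]]}}

```text
clock: 6.48
position: [0.6507, -0.1289, 0.0651]
tool_rot: [3.139, -0.002, 0.401]
force: [2.9, -5.8, 2.8]
grip_width: 0.0107
finger_force: 69.4
```

Light side contact from the round side: the flare is guiding the tray about 2 mm. I'll follow it and continue slowly.

{"api": "move_arm", "payload": {"series": [[[0,0.15,0],[0,0,0],0],[[0,0.25,0],[0,0,0],0],[[0,0.25,0.1],[0,0,0],0],[[0,0.25,0.2],[0,0,0],0],[[0,0.25,0.3],[0,0,0],0],[[0,0.25,0.4],[0,0,0],0],[[0,0.25,0.4],[0,0,0],0]]}}

```text
clock: 7.07
position: [0.6514, -0.1302, 0.062]
tool_rot: [3.14, -0.001, 0.401]
force: [-5.4, -2.6, 23.1]
grip_width: 0.0105
finger_force: 72.1
```

{"api": "move_arm", "payload": {"series": [[[0,0,-0.15],[0,0,0],0],[[-0.1,0,-0.3],[0,0,0],0],[[-0.2,0,-0.3],[0,0,0],0],[[-0.2,0,-0.2],[0,0,0],0],[[-0.2,0,-0.1],[0,0,0],0],[[-0.2,0,0],[0,0,0],0],[[-0.2,0,0],[0,0,0],0]]}}

```text
clock: 7.65
position: [0.649, -0.1305, 0.0618]
tool_rot: [3.141, -0.0, 0.402]
force: [-9.6, 0.6, 23.9]
grip_width: 0.0105
finger_force: 72.7
```

Run:
```python
from h import *
s=bot.observe();print(s["clock"],s["position"],np.degrees(s["tool_rot"]),s["force"],s["moment"])
im,d=bot.grab_frame("wrist");cv2.imwrite("pics/w3.png",im[:,:,::-1])
P=cloud("wrist",d,np.ones(d.shape,bool),s)[0]
P=P[(np.hypot(P[:,0]-.65,P[:,1]+.129)<.1)]
h=np.histogram(P[:,2],np.arange(-.004,.09,.002));print([(round(a*1000),int(b)) for a,b in zip(h[1],h[0])])
x=P[(P[:,2]>0)&(P[:,2]<.014)];A=np.c_[x[:,:2]-x[:,:2].mean(0),np.ones(len(x))];print("floor plane",np.linalg.lstsq(A,x[:,2],rcond=None)[0])
```

```text
7.65 [ 0.64899617 -0.1305149   0.06176169] [ 1.79986685e+02 -2.14538345e-02  2.30061822e+01] [-9.59649297  0.64792431 23.86190101] [ 0.39243062  2.01325139 -0.03812333]
[(-4, 15), (-2, 7794), (0, 8828), (2, 33), (4, 107), (6, 9303), (8, 6024), (10, 641), (12, 680), (14, 673), (16, 753), (18, 709), (20, 749), (22, 789), (24, 790), (26, 852), (28, 844), (30, 985), (32, 1169), (34, 1311), (36, 1415), (38, 1180), (40, 2842), (42, 2397), (44, 1643), (46, 3373), (48, 390), (50, 20), (52, 4), (54, 25), (56, 3), (58, 20), (60, 10), (62, 22), (64, 10), (66, 70), (68, 100), (70, 103), (72, 129), (74, 131), (76, 150), (78, 130), (80, 154), (82, 164), (84, 1517), (86, 4572)]
floor plane [-0.04996373  0.00299744  0.00550767]
```

View pics/w3.png

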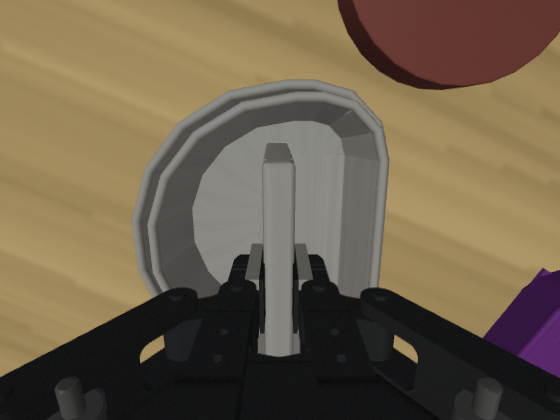

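The wrist view shows the tray nested but against the straight side (right rim x≈385), with a wider gap at the round side (left rims 135 and 150). It sits about 1.6 mm high, so I'll shift it back toward the round side and lower again.

{"api": "move_arm", "payload": {"series": [[[0,0,-0.2],[0,0,0],0],[[0,0,-0.4],[0,0,0],0],[[-0.05,-0.1,-0.4],[0,0,0],0],[[-0.05,-0.2,-0.4],[0,0,0],0],[[-0.05,-0.2,-0.3],[0,0,0],0],[[-0.05,-0.2,-0.2],[0,0,0],0],[[-0.05,-0.2,-0.1],[0,0,0],0],[[-0.05,-0.2,0],[0,0,0],0],[[-0.05,-0.2,0],[0,0,0],0]]}}

```text
clock: 8.45
position: [0.6478, -0.1292, 0.0618]
tool_rot: [3.141, -0.0, 0.401]
force: [-11.3, 0.6, 20.1]
grip_width: 0.0105
finger_force: 72.4
```

```bash
cat > m.py <<'E'
from h import *
s=bot.observe();print(s["clock"],s["position"],np.degrees(s["tool_rot"]),s["force"],s["moment"])
im,d=bot.grab_frame("wrist")
P=cloud("wrist",d,np.ones(d.shape,bool),s)[0]
O=np.array([.65,-.129]);a=np.radians(23);x=np.array([np.cos(a),np.sin(a)]);y=np.array([-x[1],x[0]])
L=np.c_[(P[:,:2]-O)@x,(P[:,:2]-O)@y,P[:,2]]; 
tb=L[(np.hypot(L[:,0],L[:,1])>.09)&(np.hypot(L[:,0],L[:,1])<.13)&(L[:,2]<.015)];print("table z",np.median(tb[:,2]))
f=L[(abs(L[:,0])<.05)&(L[:,1]>-.03)&(L[:,1]<.035)&(L[:,2]<.016)&(L[:,2]>-.005)]
print("floor",len(f),np.linalg.lstsq(np.c_[f[:,:2],np.ones(len(f))],f[:,2],rcond=None)[0],np.median(f[:,2]))
h=L[(L[:,2]>.08)&(L[:,2]<.095)&(abs(L[:,1])<.02)];print("handle z",np.median(h[:,2]),"y",np.median(h[:,1]))
# rim profile along y (x in strip) and along x
for lo,hi in((.01,.02),(.03,.04)):
  q=L[(L[:,0]>lo)&(L[:,0]<hi)&(L[:,2]>.036)&(L[:,2]<.055)]
  for sg in(-1,1):
    k=q[q[:,1]*sg>.03]; 
    if len(k): print(lo,sg,[(round(b*1000),round(1000*k[(abs(k[:,1]-b)<.001)][:,2].max(),1)) for b in np.arange(.048*sg,.078*sg,.002*sg) if (abs(k[:,1]-b)<.001).any()])
cv2.imwrite("pics/wm.png",im[:,:,::-1])
E
python3 m.py
```

```text
8.45 [ 0.64780441 -0.1292014   0.06184901] [ 1.79964160e+02 -1.90187984e-02  2.29976419e+01] [-11.33807676   0.60497008  20.09420482] [0.23485989 2.29903426 0.06437871]
table z 7.782293165185805e-05
floor 8877 [0.00263939 0.01340059 0.00774452] 0.00780665120892865
handle z 0.08654268365699744 y 0.00045633204338937005
0.01 -1 [(-48, np.float64(47.5)), (-50, np.float64(47.6)), (-52, np.float64(46.7)), (-54, np.float64(42.5))]
0.01 1 [(56, np.float64(39.1)), (58, np.float64(47.8)), (60, np.float64(49.3)), (62, np.float64(49.2)), (64, np.float64(49.1)), (66, np.float64(47.5)), (68, np.float64(42.8)), (70, np.float64(43.0)), (72, np.float64(43.8)), (74, np.float64(44.0)), (76, np.float64(42.5))]
0.03 -1 [(-48, np.float64(47.9)), (-50, np.float64(47.7)), (-52, np.float64(46.3)), (-54, np.float64(42.4))]
0.03 1 [(48, np.float64(46.9)), (50, np.float64(48.7)), (52, np.float64(49.7)), (54, np.float64(48.6)), (56, np.float64(48.8)), (58, np.float64(48.7)), (60, np.float64(43.3)), (62, np.float64(43.5)), (64, np.float64(43.8)), (66, np.float64(44.0)), (68, np.float64(42.7)), (70, np.float64(40.7))]
```

```bash
cat > m2.py <<'E'
from m import *
for lo in(-.03,-.01,.01,.025):
  k=L[(L[:,1]>lo)&(L[:,1]<lo+.008)&(L[:,2]>.036)&(L[:,2]<.055)&(L[:,0]>.04)]
  print("x",lo,[(round(b*1000),round(1000*k[(abs(k[:,0]-b)<.001)][:,2].max(),1)) for b in np.arange(.056,.09,.002) if (abs(k[:,0]-b)<.001).any()])
im,d=bot.grab_frame("top");m=np.zeros(d.shape,bool);m[85:165,262:342]=1
P=cloud("top",d,m)[0];P=P[(P[:,2]>.03)&(P[:,2]<.05)];l=np.c_[(P[:,:2]-O)@x,(P[:,:2]-O)@y];print("pan extents x,y",l.min(0),l.max(0))
cv2.imwrite("pics/t3.png",cv2.resize(im[80:175,255:350,::-1],(570,570),interpolation=cv2.INTER_CUBIC))
E
python3 m2.py|tail -5
```

```text
0.03 1 [(48, np.float64(48.0)), (50, np.float64(48.5)), (52, np.float64(48.8)), (54, np.float64(48.9)), (56, np.float64(49.3)), (58, np.float64(48.2)), (60, np.float64(41.9)), (62, np.float64(43.5)), (64, np.float64(43.5)), (66, np.float64(44.3)), (68, np.float64(43.2)), (70, np.float64(41.6))]
x -0.03 [(66, np.float64(44.4)), (68, np.float64(47.5)), (70, np.float64(48.4)), (72, np.float64(47.6)), (74, np.float64(46.1)), (76, np.float64(44.4)), (78, np.float64(42.3))]
x -0.01 [(68, np.float64(46.7)), (70, np.float64(48.2)), (72, np.float64(49.0)), (74, np.float64(46.9)), (76, np.float64(44.0)), (78, np.float64(43.9)), (80, np.float64(42.3))]
x 0.01 [(62, np.float64(36.8)), (64, np.float64(47.6)), (66, np.float64(48.1)), (68, np.float64(48.7)), (70, np.float64(48.0)), (72, np.float64(43.5)), (74, np.float64(43.9)), (76, np.float64(44.0)), (78, np.float64(40.6))]
x 0.025 [(56, np.float64(47.9)), (58, np.float64(48.4)), (60, np.float64(48.9)), (62, np.float64(48.3)), (64, np.float64(48.4)), (66, np.float64(43.6)), (68, np.float64(43.6)), (70, np.float64(43.5)), (72, np.float64(42.9)), (74, np.float64(41.5))]Traceback (most recent call last):
  File "m2.py", line 6, in <module>
    P=cloud("top",d,m)[0];P=P[(P[:,2]>.03)&(P[:,2]<.05)];l=np.c_[(P[:,:2]-O)@x,(P[:,:2]-O)@y];print("pan extents x,y",l.min(0),l.max(0))
                                                                                                                      ~~~~~^^^
    return umr_minimum(a, axis, None, out, keepdims, initial, where)
ValueError: zero-size array to reduction operation minimum which has no identity
```

The rims show the tray centred in x but about 3 mm too close to the pan's straight side. I'll lift it clear of the wall, shift it toward the round side and lower.

{"api": "move_arm", "payload": {"series": [[[0,0,-0.3],[0,0,0],0],[[0,0,-0.8],[0,0,0],0],[[0,0,-1.2],[0,0,0],0],[[0,-0.15,-1.2],[0,0,0],0],[[0,-0.3,-1.2],[0,0,0],0],[[0,-0.3,-1.2],[0,0,0],0],[[0,-0.3,-0.9],[0,0,0],0],[[0,-0.3,-0.7],[0,0,0],0],[[0,-0.3,-0.5],[0,0,0],0],[[0,-0.3,-0.35],[0,0,0],0],[[0,-0.3,-0.25],[0,0,0],0],[[0,-0.3,-0.15],[0,0,0],0],[[0,-0.3,-0.15],[0,0,0],0]]}}

```text
clock: 9.68
position: [0.6467, -0.1266, 0.0625]
tool_rot: [3.141, -0.0, 0.401]
force: [-2.7, -1.8, 2.4]
grip_width: 0.0108
finger_force: 70.0
```

```bash
sed -i '/^im,d=bot.grab_frame("top")/,$d' m2.py; python3 m2.py
```

```text
9.6833 [ 0.64669697 -0.12661859  0.06246603] [ 1.79960375e+02 -2.05772751e-02  2.29917282e+01] [-2.6663027  -1.81623821  2.44205479] [-0.24632446  0.79268202  0.0415783 ]
table z 8.503075038598928e-05
floor 8857 [0.00023648 0.00884508 0.00828735] 0.008289430635800649
handle z 0.08706662678754838 y 0.002903918778346025
0.01 -1 [(-48, np.float64(48.2)), (-50, np.float64(46.5)), (-52, np.float64(41.6))]
0.01 1 [(58, np.float64(37.1)), (60, np.float64(48.9)), (62, np.float64(48.9)), (64, np.float64(49.0)), (66, np.float64(49.3)), (68, np.float64(48.2)), (70, np.float64(37.3)), (72, np.float64(43.4)), (74, np.float64(43.5)), (76, np.float64(43.4))]
0.03 -1 [(-48, np.float64(47.9)), (-50, np.float64(46.7)), (-52, np.float64(41.9))]
0.03 1 [(48, np.float64(37.3)), (50, np.float64(47.2)), (52, np.float64(48.3)), (54, np.float64(49.4)), (56, np.float64(49.0)), (58, np.float64(49.4)), (60, np.float64(48.5)), (62, np.float64(47.7)), (64, np.float64(43.9)), (66, np.float64(44.1)), (68, np.float64(43.1)), (70, np.float64(43.6)), (72, np.float64(41.8))]
x -0.03 [(64, np.float64(38.3)), (66, np.float64(47.3)), (68, np.float64(49.0)), (70, np.float64(48.5)), (72, np.float64(47.8)), (74, np.float64(44.2)), (76, np.float64(43.4)), (78, np.float64(41.3))]
x -0.01 [(68, np.float64(45.4)), (70, np.float64(49.2)), (72, np.float64(49.2)), (74, np.float64(48.4)), (76, np.float64(43.5)), (78, np.float64(44.0)), (80, np.float64(42.4))]
x 0.01 [(64, np.float64(41.4)), (66, np.float64(48.2)), (68, np.float64(49.5)), (70, np.float64(48.7)), (72, np.float64(45.7)), (74, np.float64(44.1)), (76, np.float64(43.5)), (78, np.float64(41.9))]
x 0.025 [(56, np.float64(46.5)), (58, np.float64(48.3)), (60, np.float64(49.2)), (62, np.float64(49.2)), (64, np.float64(48.9)), (66, np.float64(47.9)), (68, np.float64(43.3)), (70, np.float64(44.0)), (72, np.float64(43.5)), (74, np.float64(43.7))]
```

{"api": "move_arm", "payload": {"series": [[[0,0,-0.4],[0,0,0],0],[[0,0,-0.9],[0,0,0],0],[[0,0,-1.3],[0,0,0],0],[[0,-0.15,-1.3],[0,0,0],0],[[0,-0.3,-1.3],[0,0,0],0],[[0,-0.3,-1.3],[0,0,0],0],[[0,-0.3,-0.9],[0,0,0],0],[[0,-0.3,-0.6],[0,0,0],0],[[0,-0.3,-0.4],[0,0,0],0],[[0,-0.3,-0.2],[0,0,0],0],[[0,-0.3,-0.1],[0,0,0],0],[[0,-0.3,0],[0,0,0],0],[[0,-0.3,0.1],[0,0,0],0],[[0,-0.3,0.1],[0,0,0],0]]}}

```text
clock: 10.9
position: [0.6463, -0.1259, 0.0622]
tool_rot: [3.138, -0.001, 0.4]
force: [-1.9, -10.8, 19.3]
grip_width: 0.0111
finger_force: 72.6
```

```bash
python3 m2.py
```

```text
10.9 [ 0.64632473 -0.12593357  0.06224078] [ 1.79787601e+02 -8.34707888e-02  2.29258249e+01] [ -1.92175948 -10.81185835  19.33323019] [-2.13795019  0.51290516  0.04757402]
table z 3.9614360699935514e-05
floor 8855 [0.00379077 0.00194167 0.00815423] 0.008196927919551344
handle z 0.08693478149734787 y 0.0037303690272711843
0.01 -1 [(-48, np.float64(48.9)), (-50, np.float64(45.2)), (-52, np.float64(41.8))]
0.01 1 [(60, np.float64(46.8)), (62, np.float64(48.0)), (64, np.float64(48.8)), (66, np.float64(48.6)), (68, np.float64(48.4)), (70, np.float64(45.7)), (72, np.float64(43.1)), (74, np.float64(43.5)), (76, np.float64(43.8))]
0.03 -1 [(-48, np.float64(48.4)), (-50, np.float64(45.3)), (-52, np.float64(42.2))]
0.03 1 [(50, np.float64(41.7)), (52, np.float64(48.3)), (54, np.float64(49.3)), (56, np.float64(48.7)), (58, np.float64(48.6)), (60, np.float64(48.6)), (62, np.float64(47.2)), (64, np.float64(43.5)), (66, np.float64(43.3)), (68, np.float64(43.6)), (70, np.float64(43.2)), (72, np.float64(41.9))]
x -0.03 [(64, np.float64(39.4)), (66, np.float64(47.8)), (68, np.float64(49.4)), (70, np.float64(49.3)), (72, np.float64(47.9)), (74, np.float64(44.2)), (76, np.float64(44.0)), (78, np.float64(41.6))]
x -0.01 [(68, np.float64(43.2)), (70, np.float64(49.0)), (72, np.float64(49.8)), (74, np.float64(48.6)), (76, np.float64(44.1)), (78, np.float64(44.2)), (80, np.float64(42.6))]
x 0.01 [(64, np.float64(41.8)), (66, np.float64(48.6)), (68, np.float64(48.8)), (70, np.float64(48.5)), (72, np.float64(43.1)), (74, np.float64(43.9)), (76, np.float64(43.6)), (78, np.float64(41.2))]
x 0.025 [(56, np.float64(39.9)), (58, np.float64(48.1)), (60, np.float64(49.0)), (62, np.float64(48.4)), (64, np.float64(48.6)), (66, np.float64(48.0)), (68, np.float64(43.9)), (70, np.float64(43.8)), (72, np.float64(43.9)), (74, np.float64(42.7))]
```

View pics/wm.png

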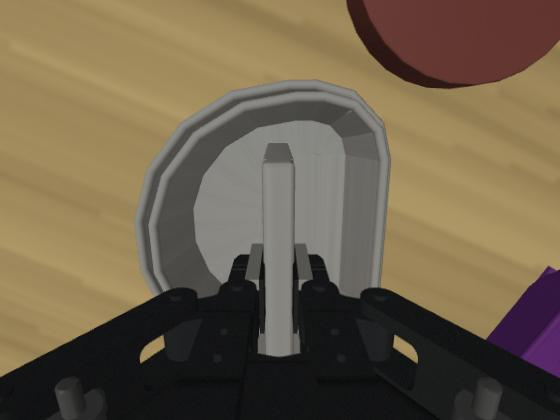

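Run:
```python
from h import *
D=np.load("w1.npz");s={"position":[0.42979,-0.32525,0.20143],"tool_rot":np.radians([179.9995,0.019,94.606])}
P=cloud("wrist",D["d"],np.ones(D["d"].shape,bool),s)[0]
O=np.array([.43,-.324]);a=np.radians(95);x=np.array([np.cos(a),np.sin(a)]);y=np.array([-x[1],x[0]])
L=np.c_[(P[:,:2]-O)@x,(P[:,:2]-O)@y,P[:,2]];r=np.hypot(L[:,0],L[:,1])
print("table",np.median(L[(r>.085)&(r<.095)][:,2]))
f=L[(abs(L[:,0])<.05)&(L[:,1]>-.03)&(L[:,1]<.035)&(L[:,2]<.016)];print("floor",np.median(f[:,2]))
h=L[(L[:,2]>.076)&(r<.06)];print("handle",np.median(h[:,2]),np.median(h[:,1]))
k=L[(abs(L[:,0]-.015)<.005)&(L[:,2]>.03)&(L[:,2]<.06)]
for sg in(-1,1):print([(round(b*1000),round(1000*k[(abs(k[:,1]-b)<.001)][:,2].max(),1)) for b in np.arange(.044*sg,.078*sg,.002*sg) if (abs(k[:,1]-b)<.001).any()])
```

```text
table 6.336838266923772e-05
floor 0.003142890249449165
handle 0.2818152239258833 -0.00022271120369800234
[(-46, np.float64(31.2)), (-48, np.float64(41.8)), (-50, np.float64(43.1)), (-52, np.float64(44.1)), (-54, np.float64(41.7))]
[(56, np.float64(34.4)), (58, np.float64(42.5)), (60, np.float64(43.9)), (62, np.float64(43.5)), (64, np.float64(42.7))]
```

The tray is still 2 mm high (floor reading 8.2 vs 3.1 mm on the table, expected +3). Every contact has pushed it toward tool −x, so it is catching at the +x end too. I'll lift and correct x, with y between the two contacts.

{"api": "move_arm", "payload": {"series": [[[0,0,-0.5],[0,0,0],0],[[0,0.1,-1],[0,0,0],0],[[0,0.15,-1.5],[0,0,0],0],[[-0.15,0.15,-1.5],[0,0,0],0],[[-0.3,0.15,-1.5],[0,0,0],0],[[-0.3,0.15,-1.5],[0,0,0],0],[[-0.3,0.15,-1.1],[0,0,0],0],[[-0.3,0.15,-0.8],[0,0,0],0],[[-0.3,0.15,-0.6],[0,0,0],0],[[-0.3,0.15,-0.4],[0,0,0],0],[[-0.3,0.15,-0.3],[0,0,0],0],[[-0.3,0.15,-0.2],[0,0,0],0],[[-0.3,0.15,-0.1],[0,0,0],0],[[-0.3,0.15,0],[0,0,0],0],[[-0.3,0.15,0],[0,0,0],0]]}}

```text
clock: 12.2
position: [0.6456, -0.1261, 0.0624]
tool_rot: [3.139, -0.005, 0.402]
force: [5.9, -1.6, 15.7]
grip_width: 0.0109
finger_force: 72.2
```

```bash
python3 m2.py
```

```text
12.2 [ 0.6456299  -0.12610717  0.0624128 ] [179.8489541   -0.27115895  23.02448839] [ 5.90971907 -1.59135906 15.68139657] [-0.36766211 -1.16621002  0.01322562]
table z 4.817438779475269e-05
floor 8981 [-0.00129833  0.00242461  0.00831545] 0.008284732624313812
handle z 0.08703865898171068 y 0.0038568651352390917
0.01 -1 [(-48, np.float64(48.6)), (-50, np.float64(42.3)), (-52, np.float64(40.6))]
0.01 1 [(60, np.float64(46.2)), (62, np.float64(49.1)), (64, np.float64(49.1)), (66, np.float64(49.5)), (68, np.float64(47.8)), (70, np.float64(37.1)), (72, np.float64(42.8)), (74, np.float64(43.8)), (76, np.float64(43.5))]
0.03 -1 [(-48, np.float64(48.6)), (-50, np.float64(42.8)), (-52, np.float64(40.7))]
0.03 1 [(48, np.float64(37.6)), (50, np.float64(46.6)), (52, np.float64(47.6)), (54, np.float64(48.9)), (56, np.float64(48.9)), (58, np.float64(49.0)), (60, np.float64(48.6)), (62, np.float64(46.9)), (64, np.float64(43.6)), (66, np.float64(43.7)), (68, np.float64(43.6)), (70, np.float64(43.6)), (72, np.float64(42.2))]
x -0.03 [(62, np.float64(37.1)), (64, np.float64(41.9)), (66, np.float64(48.2)), (68, np.float64(49.1)), (70, np.float64(49.2)), (72, np.float64(47.4)), (74, np.float64(44.0)), (76, np.float64(43.9)), (78, np.float64(40.1))]
x -0.01 [(66, np.float64(36.8)), (68, np.float64(48.2)), (70, np.float64(49.2)), (72, np.float64(49.0)), (74, np.float64(42.6)), (76, np.float64(43.6)), (78, np.float64(44.2)), (80, np.float64(42.1))]
x 0.01 [(62, np.float64(36.4)), (64, np.float64(46.4)), (66, np.float64(48.7)), (68, np.float64(49.2)), (70, np.float64(48.4)), (72, np.float64(43.0)), (74, np.float64(44.1)), (76, np.float64(43.7)), (78, np.float64(42.3))]
x 0.025 [(56, np.float64(47.3)), (58, np.float64(48.2)), (60, np.float64(48.4)), (62, np.float64(48.5)), (64, np.float64(48.9)), (66, np.float64(47.1)), (68, np.float64(44.0)), (70, np.float64(43.8)), (72, np.float64(43.9)), (74, np.float64(42.9))]
```

The height stops at the same 62 mm with the floor level, whatever the offset. I'll go to mid-play and wiggle the yaw under light pressure to see if it settles.

{"api": "move_arm", "payload": {"series": [[[0,0,-0.3],[0,0,0],0],[[0.15,0,-0.4],[0,0,0],0],[[0.2,0,-0.2],[0,0,0],0],[[0.2,0,0],[0,0,0.02],0],[[0.2,0,0.05],[0,0,0.04],0],[[0.2,0,0.1],[0,0,0.06],0],[[0.2,0,0.1],[0,0,0.06],0]]}}

```text
clock: 12.83
position: [0.6458, -0.1259, 0.0613]
tool_rot: [3.14, -0.001, 0.341]
force: [-3.5, -4.3, 27.0]
grip_width: 0.0104
finger_force: 75.0
```

{"api": "move_arm", "payload": {"series": [[[0,0,0],[0,0,-0.03],0],[[0,0,0],[0,0,-0.06],0],[[0,0,0],[0,0,-0.09],0],[[0,0,0],[0,0,-0.12],0],[[0,0,0],[0,0,-0.12],0]]}}

```text
clock: 13.25
position: [0.6462, -0.1257, 0.0614]
tool_rot: [3.14, -0.002, 0.462]
force: [-1.1, -1.7, 25.4]
grip_width: 0.0108
finger_force: 73.8
```

```bash
python3 m2.py|head -5
```

```text
13.25 [ 0.64618407 -0.12565393  0.0613651 ] [ 1.79909347e+02 -1.30881061e-01  2.64866237e+01] [-1.1088314  -1.66659824 25.44016816] [-0.19747905  0.32419114 -0.72926528]
table z 6.775670006398116e-05
floor 8840 [0.0040205  0.00988992 0.00726325] 0.007321244204095856
handle z 0.08609859412780445 y 0.0045984585463154206
0.01 -1 [(-48, np.float64(46.1)), (-50, np.float64(42.1))]
```

It's working: 1 mm lower with little side force. I'll wiggle again, ending centred.

{"api": "move_arm", "payload": {"series": [[[0,-0.05,0],[0,0,0.03],0],[[0,-0.1,0],[0,0,0.06],0],[[0,-0.15,0],[0,0,0.09],0],[[0.1,-0.15,0],[0,0,0.09],0],[[-0.1,-0.15,0],[0,0,0.06],0],[[0,-0.15,0],[0,0,0.06],0],[[0,-0.15,0],[0,0,0.06],0]]}}

```text
clock: 13.88
position: [0.6457, -0.1248, 0.0614]
tool_rot: [3.139, -0.002, 0.401]
force: [0.7, -4.7, 23.2]
grip_width: 0.0105
finger_force: 73.2
```

```bash
python3 m2.py
```

```text
13.8833 [ 0.64574096 -0.12477741  0.06141839] [ 1.79866998e+02 -1.40667902e-01  2.29698519e+01] [ 0.66310992 -4.72868154 23.15061279] [-0.94570388 -0.06470972 -0.29933778]
table z 7.516180425994057e-05
floor 8892 [0.00388161 0.00700526 0.00732035] 0.007377667316060044
handle z 0.08616709744133773 y 0.0049865129996534115
0.01 -1 [(-48, np.float64(45.9)), (-50, np.float64(42.2))]
0.01 1 [(62, np.float64(46.7)), (64, np.float64(48.9)), (66, np.float64(48.7)), (68, np.float64(48.5)), (70, np.float64(47.1)), (72, np.float64(41.9)), (74, np.float64(42.3)), (76, np.float64(43.6))]
0.03 -1 [(-48, np.float64(46.4)), (-50, np.float64(42.3))]
0.03 1 [(50, np.float64(37.6)), (52, np.float64(46.6)), (54, np.float64(48.6)), (56, np.float64(48.3)), (58, np.float64(48.4)), (60, np.float64(48.9)), (62, np.float64(47.5)), (64, np.float64(45.1)), (66, np.float64(43.0)), (68, np.float64(43.5)), (70, np.float64(43.3)), (72, np.float64(43.4)), (74, np.float64(41.7))]
x -0.03 [(64, np.float64(46.2)), (66, np.float64(47.8)), (68, np.float64(48.2)), (70, np.float64(47.9)), (72, np.float64(46.1)), (74, np.float64(44.5)), (76, np.float64(43.2)), (78, np.float64(40.8))]
x -0.01 [(68, np.float64(40.6)), (70, np.float64(48.2)), (72, np.float64(48.3)), (74, np.float64(47.1)), (76, np.float64(43.5)), (78, np.float64(44.2)), (80, np.float64(42.6))]
x 0.01 [(64, np.float64(38.6)), (66, np.float64(47.7)), (68, np.float64(48.5)), (70, np.float64(48.7)), (72, np.float64(42.3)), (74, np.float64(44.0)), (76, np.float64(43.5)), (78, np.float64(42.7))]
x 0.025 [(56, np.float64(37.7)), (58, np.float64(46.3)), (60, np.float64(48.1)), (62, np.float64(48.2)), (64, np.float64(48.6)), (66, np.float64(47.5)), (68, np.float64(45.3)), (70, np.float64(43.5)), (72, np.float64(44.1)), (74, np.float64(43.5)), (76, np.float64(41.8))]
```

I'll relax the pressure and let go where it rests (within about 1 mm of seated). Then I'll back off and check with an unobstructed view.

{"api": "move_arm", "payload": {"series": [[[0,0,-0.05],[0,0,0],0],[[0,0,-0.1],[0,0,0],0],[[0,0,-0.1],[0,0,0],10],[[0,0,-0.1],[0,0,0],25],[[0,0,-0.1],[0,0,0],50],[[0,0,-0.1],[0,0,0],70],[[0,0,-0.1],[0,0,0],70],[[0,0,-1],[0,0,0],70],[[0,0,-3],[0,0,0],70],[[0,0,-6],[0,0,0],70],[[0,0,-9],[0,0,0],70],[[0,0,-12],[0,0,0],70],[[0,0,-14],[0,0,0],70],[[0,0,-14.5],[0,0,0],70],[[0,0,-14.5],[0,0,0],70],[[0,0,-14.5],[0,0,0],70]]}}

```text
clock: 15.27
position: [0.644, -0.1237, 0.2045]
tool_rot: [-3.141, 0.0, 0.402]
force: [0.7, 0.1, -0.2]
grip_width: 0.0595
finger_force: 0.0
```

```bash
cat > m3.py <<'E'
from h import *
s=bot.observe();print(s["clock"],s["position"],np.degrees(s["tool_rot"]))
im,d=bot.grab_frame("wrist");cv2.imwrite("pics/w5.png",im[:,:,::-1])
P=cloud("wrist",d,np.ones(d.shape,bool),s)[0]
O=np.array([.645,-.125]);a=np.radians(23);x=np.array([np.cos(a),np.sin(a)]);y=np.array([-x[1],x[0]])
L=np.c_[(P[:,:2]-O)@x,(P[:,:2]-O)@y,P[:,2]];r=np.hypot(L[:,0],L[:,1]);L=L[(r<.1)&(L[:,2]<.1)]
f=L[(abs(L[:,0])<.05)&(L[:,1]>-.03)&(L[:,1]<.035)&(L[:,2]<.016)&(L[:,2]>-.005)]
print("floor",len(f),np.linalg.lstsq(np.c_[f[:,:2],np.ones(len(f))],f[:,2],rcond=None)[0])
h=L[(L[:,2]>.079)];print("handle",np.median(h[:,2]),cv2.minAreaRect(h[:,:2].astype(np.float32)))
def prof(ax,lo,hi):
  k=L[(L[:,1-ax]>lo)&(L[:,1-ax]<hi)&(L[:,2]>.03)&(L[:,2]<.055)]
  for sg in(-1,1):print(("x","y")[ax],lo,[(round(b*1000),round(float(1000*k[abs(k[:,ax]-b)<.001][:,2].max()),1)) for b in np.arange(.044*sg,.09*sg,.002*sg) if (abs(k[:,ax]-b)<.001).any()])
prof(1,-.03,-.02);prof(1,-.003,.003);prof(1,.02,.03);prof(0,-.02,-.015);prof(0,.01,.015)
E
python3 m3.py
```

```text
15.2667 [ 0.64398998 -0.1236836   0.20450679] [-1.79984329e+02  2.03289251e-02  2.30251631e+01]
floor 4638 [0.00294607 0.01169097 0.00791468]
handle 0.08660166588393789 ((0.0009312331676483154, -0.001070382073521614), (0.011602739803493023, 0.0992102324962616), 89.85888671875)
y -0.03 [(-44, 30.1), (-46, 35.9), (-48, 42.6), (-50, 47.3), (-52, 47.6), (-54, 45.4), (-56, 43.0)]
y -0.03 [(52, 36.5), (54, 47.5), (56, 48.0), (58, 49.3), (60, 47.9), (62, 46.7), (64, 40.9), (66, 43.1), (68, 44.3), (70, 43.2), (72, 41.7)]
y -0.003 [(-46, 35.2), (-48, 41.2), (-50, 47.0), (-52, 47.8), (-54, 45.9), (-56, 42.4)]
y -0.003 [(56, 30.2), (58, 37.9), (60, 47.5), (62, 49.0), (64, 48.5), (68, 32.5), (70, 42.2), (72, 43.3), (74, 42.5)]
y 0.02 [(-46, 35.5), (-48, 40.7), (-50, 48.9), (-52, 48.4), (-54, 47.3), (-56, 42.5)]
y 0.02 [(52, 38.0), (54, 46.1), (56, 49.4), (58, 48.5), (60, 49.3), (62, 48.8), (64, 36.4), (66, 43.3), (68, 44.2), (70, 43.9), (72, 42.3)]
x -0.02 [(-68, 34.8), (-70, 44.7), (-72, 47.6), (-74, 47.5), (-78, 42.9), (-80, 43.0), (-82, 40.9)]
x -0.02 [(70, 34.3), (72, 47.0), (74, 47.5), (76, 48.6), (78, 42.4), (80, 43.0), (82, 43.4)]
x 0.01 [(-64, 36.6), (-66, 46.3), (-68, 47.6), (-70, 47.7), (-72, 46.4), (-74, 43.1), (-76, 43.2), (-78, 42.6)]
x 0.01 [(64, 30.1), (66, 39.0), (68, 46.6), (70, 48.1), (72, 49.0), (74, 46.9), (76, 41.9), (78, 43.7), (80, 41.7)]
```

View pics/w5.png

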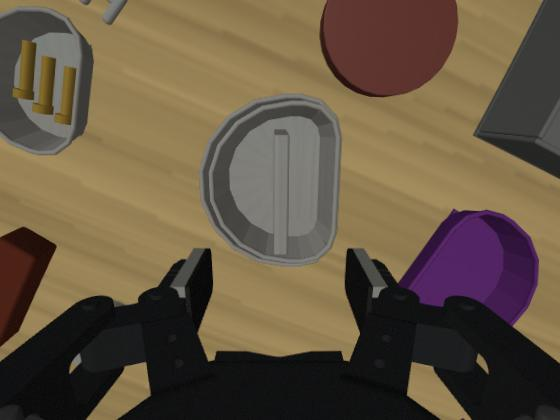

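Run:
```python
from h import *
D=np.load("w1.npz");s={"position":[0.42979,-0.32525,0.20143],"tool_rot":np.radians([179.9995,0.019,94.606])}
P=cloud("wrist",D["d"],np.ones(D["d"].shape,bool),s)[0]
O=np.array([.43,-.324]);a=np.radians(95);x=np.array([np.cos(a),np.sin(a)]);y=np.array([-x[1],x[0]])
L=np.c_[(P[:,:2]-O)@x,(P[:,:2]-O)@y,P[:,2]];r=np.hypot(L[:,0],L[:,1]);L=L[(r<.1)&(L[:,2]<.1)]
f=L[(abs(L[:,0])<.05)&(L[:,1]>-.03)&(L[:,1]<.035)&(L[:,2]<.016)&(L[:,2]>-.005)]
print("floor",len(f),np.linalg.lstsq(np.c_[f[:,:2],np.ones(len(f))],f[:,2],rcond=None)[0])
h=L[(L[:,2]>.079)];print("handle",np.median(h[:,2]),cv2.minAreaRect(h[:,:2].astype(np.float32)))
# top camera initial: floor heights of pan vs table vs tray
D=np.load("top0.npz")
for n,o in(("pan",(.65,-.127)),("tray",(.431,-.324)),("purplepan",(.63,-.358))):
    P=cloud("top",D["d"],np.ones(D["d"].shape,bool))[0];q=np.hypot(P[:,0]-o[0],P[:,1]-o[1])
    print(n,np.median(P[q<.025][:,2]),np.median(P[(q>.095)&(q<.11)][:,2]))
```

```text
floor 4606 [-0.00116791  0.00384584  0.00320979]
handle 0.08188354570712897 ((0.0002864561975002289, -0.00036179879680275917), (0.011920440942049026, 0.09875597804784775), 89.96161651611328)
pan 0.0034089762797688827 0.0004045680977553534
tray 0.00545480514124197 0.000788675984079501
purplepan 0.003930195193037278 0.0007144260004119385
```

Run:
```python
from h import *
def ring(name,P,O,a):
    a=np.radians(a);x=np.array([np.cos(a),np.sin(a)]);y=np.array([-x[1],x[0]])
    L=np.c_[(P[:,:2]-O)@x,(P[:,:2]-O)@y,P[:,2]];r=np.hypot(L[:,0],L[:,1]);t=np.degrees(np.arctan2(L[:,1],L[:,0]))%360
    ok=(r<.11)&(L[:,2]>.006)&(L[:,2]<.06); out=[]
    for b in range(0,360,8):
        k=ok&(abs(t-b)<4)
        if k.any():
            i=np.nonzero(k)[0][r[k].argmax()];out.append((b,round(r[i]*1000),round(P[i,2]*1000)))
    print(name,out)
D=np.load("w1.npz");s={"position":[0.42979,-0.32525,0.20143],"tool_rot":np.radians([179.9995,0.019,94.606])}
ring("tray w1",cloud("wrist",D["d"],np.ones(D["d"].shape,bool),s)[0],np.array([.430,-.324]),95)
D=np.load("top0.npz");ring("pan top",cloud("top",D["d"],np.ones(D["d"].shape,bool))[0],np.array([.65,-.127]),23)
s=bot.observe();im,d=bot.grab_frame("wrist");ring("now",cloud("wrist",d,np.ones(d.shape,bool),s)[0],np.array([.645,-.123]),23)
im=cv2.imread("pics/w1.png");c=cv2.imread("pics/w5.png")
v=np.hstack([cv2.resize(im[90:270,200:350],(400,480),interpolation=3),cv2.resize(c[85:275,190:350],(400,480),interpolation=3)])
cv2.imwrite("pics/z.png",v)
```

```text
tray w1 [(0, 75, 40), (8, 74, 41), (16, 74, 40), (24, 71, 40), (32, 70, 41), (40, 69, 42), (48, 68, 41), (56, 68, 40), (64, 66, 41), (72, 66, 40), (80, 66, 41), (88, 110, 42), (96, 110, 40), (104, 66, 41), (112, 66, 41), (120, 67, 42), (128, 67, 40), (136, 68, 42), (144, 70, 41), (152, 70, 41), (160, 71, 42), (168, 73, 41), (176, 74, 41), (184, 77, 41), (192, 78, 40), (200, 80, 41), (208, 81, 41), (216, 80, 40), (224, 77, 39), (232, 71, 41), (240, 64, 42), (248, 59, 42), (256, 56, 42), (264, 54, 41), (272, 53, 41), (280, 55, 41), (288, 57, 43), (296, 61, 42), (304, 67, 40), (312, 74, 41), (320, 79, 40), (328, 81, 42), (336, 81, 42), (344, 79, 42), (352, 78, 41)]
pan top [(0, 78, 42), (8, 96, 6), (16, 77, 39), (24, 76, 41), (32, 75, 42), (40, 74, 40), (48, 73, 42), (56, 73, 39), (64, 73, 40), (72, 70, 42), (80, 83, 6), (88, 95, 7), (96, 71, 43), (104, 72, 42), (112, 82, 7), (120, 73, 44), (128, 74, 44), (136, 75, 41), (144, 77, 41), (152, 77, 45), (160, 78, 42), (168, 81, 45), (176, 82, 47), (184, 96, 6), (192, 85, 41), (200, 90, 6), (208, 86, 40), (216, 84, 41), (224, 82, 44), (232, 
[... 200 characters left out ...]
 25), (344, 83, 42), (352, 84, 37)]
now [(0, 80, 40), (8, 80, 42), (16, 80, 42), (24, 79, 40), (32, 78, 42), (40, 77, 42), (48, 76, 39), (56, 76, 40), (64, 75, 41), (72, 74, 40), (80, 74, 42), (88, 74, 39), (96, 74, 41), (104, 74, 41), (112, 74, 40), (120, 75, 42), (128, 75, 41), (136, 76, 40), (144, 77, 42), (152, 78, 40), (160, 78, 41), (168, 80, 42), (176, 81, 42), (184, 83, 41), (192, 84, 41), (200, 85, 41), (208, 86, 41), (216, 83, 41), (224, 81, 41), (232, 74, 42), (240, 68, 43), (248, 63, 42), (256, 59, 41), (264, 58, 43), (272, 58, 41), (280, 59, 42), (288, 62, 40), (296, 66, 42), (304, 72, 42), (312, 78, 41), (320, 83, 40), (328, 85, 40), (336, 86, 43), (344, 85, 40), (352, 84, 42)]
```

View pics/z.png

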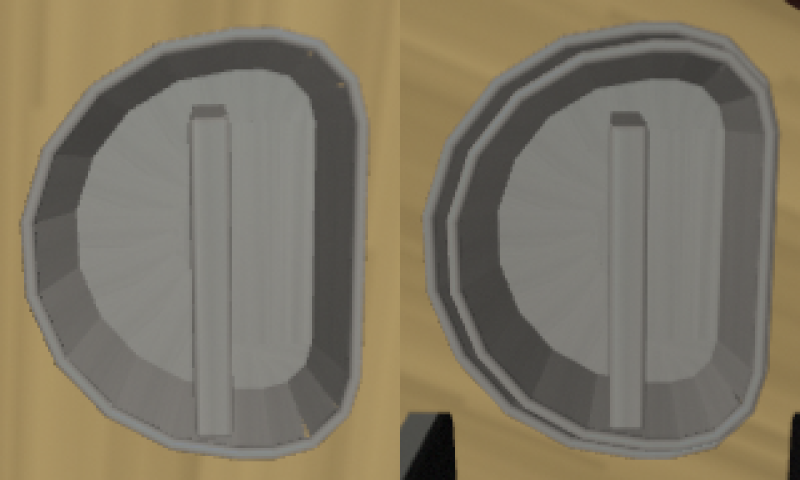

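The crops (left: tray alone, right: now) show the tray pressed against the pan's straight side, with a wide gap on the round side. No bumps are in the way. It needs about +4 mm toward the round side, made well clear of the pan. I'll regrasp and lift it out.

{"api": "move_arm", "payload": {"series": [[[0.1,0.17,2],[0,0,0],70],[[0.1,0.17,5],[0,0,0],70],[[0.1,0.17,8],[0,0,0],70],[[0.1,0.17,11],[0,0,0],60],[[0.1,0.17,13],[0,0,0],50],[[0.1,0.17,14],[0,0,0],40],[[0.1,0.17,14.3],[0,0,0],30],[[0.1,0.17,14.3],[0,0,0],0],[[0.1,0.17,14.3],[0,0,0],0],[[0.1,0.17,14.3],[0,0,0],0],[[0.1,0.17,14.3],[0,0,0],0],[[0.1,0.17,14.3],[0,0,0],0],[[0.1,0.17,13.6],[0,0,0],0],[[0.1,0.17,12.5],[0,0,0],0],[[0.1,0.17,11],[0,0,0],0],[[0.1,0.17,9.5],[0,0,0],0],[[0.1,0.17,9],[0,0,0],0],[[0.1,0.17,9],[0,0,0],0]]}}

```text
clock: 16.87
position: [0.6468, -0.1251, 0.1169]
tool_rot: [3.14, -0.003, 0.402]
force: [0.2, -0.5, -8.9]
grip_width: 0.0106
finger_force: 68.8
```

```bash
cat > m4.py <<'E'
from h import *
s=bot.observe();print(s["clock"],s["position"],np.degrees(s["tool_rot"]),s["force"])
im,d=bot.grab_frame("wrist");cv2.imwrite("pics/w6.png",im[:,:,::-1])
P=cloud("wrist",d,np.ones(d.shape,bool),s)[0]
O=np.array([.645,-.123]);a=np.radians(23);x=np.array([np.cos(a),np.sin(a)]);y=np.array([-x[1],x[0]])
L=np.c_[(P[:,:2]-O)@x,(P[:,:2]-O)@y,P[:,2]]
lift=s["position"][2]-.0572
for nm,z0,z1 in(("pan",.036,.046),("tray",lift+.037,lift+.045)):
  k=L[(L[:,2]>z0)&(L[:,2]<z1)&(np.hypot(L[:,0],L[:,1])<.1)];r=np.hypot(k[:,0],k[:,1]);t=np.degrees(np.arctan2(k[:,1],k[:,0]))%360
  print(nm,[(b,round(r[abs(t-b)<4].max()*1000)) for b in range(0,360,8) if (abs(t-b)<4).any()])
h=L[(L[:,2]>lift+.078)&(L[:,2]<lift+.086)&(np.hypot(L[:,0],L[:,1])<.06)];print("handle",np.median(h,0))
f=L[(abs(L[:,0])<.05)&(L[:,1]>-.03)&(L[:,1]<.035)&(L[:,2]<lift+.008)&(L[:,2]>lift-.004)]
print("floor",len(f),np.linalg.lstsq(np.c_[f[:,:2],np.ones(len(f))],f[:,2],rcond=None)[0],"lift",lift)
E
python3 m4.py
```

```text
16.8667 [ 0.64678278 -0.12511598  0.11692423] [ 1.79915190e+02 -1.43973971e-01  2.30127391e+01] [ 0.1882167  -0.48051265 -8.92058624]
pan []
tray [(0, 81), (8, 81), (16, 80), (24, 78), (32, 77), (40, 76), (48, 75), (56, 75), (64, 73), (72, 73), (80, 73), (88, 72), (96, 72), (104, 72), (112, 72), (248, 61), (256, 60), (264, 58), (272, 58), (280, 59), (288, 62), (296, 65), (304, 71), (312, 78), (320, 83), (328, 86), (336, 87), (344, 86), (352, 84)]
handle [ 0.01241144 -0.00317683  0.14173461]
floor 8300 [0.00962594 0.00215003 0.06287781] lift 0.05972422721172309
```

The wrist force reads −8.9 N, so the pan came up with the tray: they are jammed together. That is why the pan followed every shift. I'll lower it close to the table and shake gently up and down to let the pan drop free.

{"api": "move_arm", "payload": {"series": [[[0,0,1],[0,0,0],0],[[0,0,2.5],[0,0,0],0],[[0,0,4],[0,0,0],0],[[0,0,4.7],[0,0,0],0],[[0,0,4.7],[0,0,0],0],[[0,0,2],[0,0,0],0],[[0,0,4.5],[0,0,0],0],[[0,0,2],[0,0,0],0],[[0,0,4.5],[0,0,0],0],[[0,0,1],[0,0,0],0],[[0,0,1],[0,0,0],0],[[0,0,1],[0,0,0],0]], "squeeze": 100}}

```text
clock: 17.92
position: [0.6467, -0.1252, 0.1061]
tool_rot: [3.14, -0.002, 0.402]
force: [0.0, -0.6, -3.2]
grip_width: 0.0102
finger_force: 100.6
```

It's free: the force is −3.2 N, the tray alone. Now I'll measure the pan beneath.

```bash
python3 m4.py
python3 - <<'E'
from h import *
s=bot.observe()
for n in("wrist","scene"):
    im,d=bot.grab_frame(n);P=cloud(n,d,np.ones(d.shape,bool),s)[0]
    O=np.array([.645,-.123]);a=np.radians(23);x=np.array([np.cos(a),np.sin(a)]);y=np.array([-x[1],x[0]])
    L=np.c_[(P[:,:2]-O)@x,(P[:,:2]-O)@y,P[:,2]];r=np.hypot(L[:,0],L[:,1]);k=L[(r<.11)&(L[:,2]>.036)&(L[:,2]<.0455)]
    r=np.hypot(k[:,0],k[:,1]);t=np.degrees(np.arctan2(k[:,1],k[:,0]))%360
    print(n,[(b,round(r[abs(t-b)<4].max()*1000),int((abs(t-b)<4).sum())) for b in range(0,360,8) if (abs(t-b)<4).any()])
E
```

```text
17.9167 [ 0.6466588  -0.12522749  0.10605775] [ 1.79932539e+02 -9.95750291e-02  2.30092440e+01] [ 0.0445628  -0.64562322 -3.23600297]
pan [(0, 78), (8, 78), (16, 78), (24, 77), (32, 77), (40, 77), (48, 76), (56, 76), (64, 76), (352, 81)]
tray [(0, 74), (8, 74), (16, 73), (24, 71), (32, 70), (40, 68), (48, 66), (56, 66), (64, 64), (72, 63), (80, 64), (88, 63), (96, 63), (104, 63), (112, 63), (248, 59), (256, 58), (264, 56), (272, 56), (280, 57), (288, 60), (296, 64), (304, 71), (312, 76), (320, 80), (328, 83), (336, 82), (344, 81), (352, 78)]
handle [ 0.01313699 -0.00307423  0.13080819]
floor 8445 [0.00766404 0.00374179 0.05195728] lift 0.04885774747030108
wrist [(0, 78, 35), (8, 78, 63), (16, 78, 79), (24, 77, 94), (32, 77, 95), (40, 77, 83), (48, 76, 61), (56, 76, 56), (64, 76, 17), (352, 81, 34)]
scene [(176, 83, 1), (184, 85, 3), (192, 86, 11), (200, 86, 14), (208, 86, 11), (216, 84, 15), (224, 80, 12), (232, 73, 12), (240, 66, 11), (248, 61, 9), (256, 58, 9), (264, 57, 9), (272, 56, 6), (280, 55, 9), (288, 57, 9), (296, 61, 10), (304, 67, 13), (312, 73, 14), (320, 77, 12), (328, 80, 13), (336, 81, 14), (344, 81, 12), (352, 79, 5)]
```

View pics/w6.png

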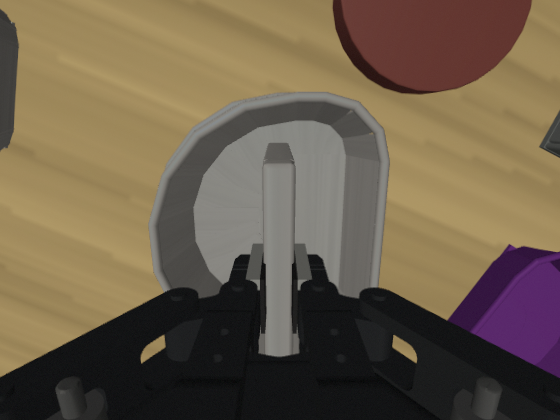

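The tray hangs free above the pan (rim arc visible from about (155,270) over the top to (385,150)). I'll fit the full rim outlines seen earlier to these partial ones to get the offset.

```bash
cat > fit.py <<'E'
from h import *
from scipy.optimize import least_squares
from scipy.interpolate import interp1d
tray=[(0,75),(8,74),(16,74),(24,71),(32,70),(40,69),(48,68),(56,68),(64,66),(72,66),(80,66),(104,66),(112,66),(120,67),(128,67),(136,68),(144,70),(152,70),(160,71),(168,73),(176,74),(184,77),(192,78),(200,80),(208,81),(216,80),(224,77),(232,71),(240,64),(248,59),(256,56),(264,54),(272,53),(280,55),(288,57),(296,61),(304,67),(312,74),(320,79),(328,81),(336,81),(344,79),(352,78)]
pan=[(0,80),(8,80),(16,80),(24,79),(32,78),(40,77),(48,76),(56,76),(64,75),(72,74),(80,74),(88,74),(96,74),(104,74),(112,74),(120,75),(128,75),(136,76),(144,77),(152,78),(160,78),(168,80),(176,81),(184,83),(192,84),(200,85),(208,86),(216,83),(224,81),(232,74),(240,68),(248,63),(256,59),(264,58),(272,58),(280,59),(288,62),(296,66),(304,72),(312,78),(320,83),(328,85),(336,86),(344,85),(352,84)]
def tm(l):
    l=np.array(l,float);return interp1d(np.r_[l[:,0]-360,l[:,0],l[:,0]+360],np.tile(l[:,1],3))
def pts(l): l=np.array(l,float);a=np.radians(l[:,0]);return np.c_[np.cos(a),np.sin(a)]*l[:,1:2]
def res(T,p,d,th):
    c,s=np.cos(th),np.sin(th);q=(p-d)@np.array([[c,-s],[s,c]]);return np.hypot(*q.T)-T(np.degrees(np.arctan2(q[:,1],q[:,0]))%360)
E
python3 - <<'E'
from fit import *
# symmetric template: average with mirror, centred on its own axis
P=pts(pan);T=tm(pan);Tt=tm(tray)
# pan template pose: fit mirrored onto itself -> x centre & yaw
m=least_squares(lambda v:res(T,P*[-1,1],v[:2],v[2]),[0,0,0]).x;print("pan mirror",m)
m2=least_squares(lambda v:res(Tt,pts(tray)*[-1,1],v[:2],v[2]),[0,0,0]).x;print("tray mirror",m2)
w=pts([(0,78),(8,78),(16,78),(24,77),(32,77),(40,77),(48,76),(56,76),(64,76),(352,81)])
sc=pts([(192,86),(200,86),(208,86),(216,84),(224,80),(232,73),(240,66),(248,61),(256,58),(264,57),(272,56),(280,55),(288,57),(296,61),(304,67),(312,73),(320,77),(328,80),(336,81),(344,81)])
f=least_squares(lambda v:np.r_[res(T,w,v[:2],v[2]),res(T,sc,v[:2]+v[3:],v[2]),v[3:]*.7],np.zeros(5),loss="soft_l1");print("pan move",f.x,f.fun.std())
t=pts([(0,74),(8,74),(16,73),(24,71),(32,70),(40,68),(48,66),(56,66),(64,64),(72,63),(80,64),(88,63),(96,63),(104,63),(112,63),(248,59),(256,58),(264,56),(272,56),(280,57),(288,60),(296,64),(304,71),(312,76),(320,80),(328,83),(336,82),(344,81),(352,78)])
g=least_squares(lambda v:res(Tt,t,v[:2],v[2]),np.zeros(3),loss="soft_l1");print("tray",g.x,g.fun.std())
# pan template origin y from equal-gap placement of tray template in pan template
h=least_squares(lambda v:res(T,pts(tray),v[:2],v[2])+5.6,np.zeros(3));print("nested tray in pan template",h.x,h.fun.round(1))
c,s=np.cos(f.x[2]),np.sin(f.x[2]);n=np.array([[c,-s],[s,c]])@h.x[:2]+f.x[:2]
print("needed move local mm",n-g.x[:2],"yaw deg",np.degrees(h.x[2]+f.x[2]-g.x[2]))
E
```

```text
pan mirror [-0.39551717 -0.00085697  0.01923379]
tray mirror [-0.38974898 -0.00383087 -0.00560948]
pan move [-3.09152605  2.20961036  0.03861719  0.03822136  0.63549601] 0.6539037028440221
tray [ 0.6241311  -2.30187602 -0.01379197] 0.7421674881212982
nested tray in pan template [-0.00991398 -2.01035841  0.01209131] [ 0.6 -0.1  0.3 -1.5 -1.2 -1.  -0.9 -0.7 -1.6 -0.5 -0.4 -0.4 -0.5 -0.5
 -0.8 -0.8  0.  -1.2 -0.7 -0.4 -1.   0.  -0.5  0.2 -0.1  0.7 -0.2 -0.5
 -1.3 -1.2  0.  -0.5 -1.4 -0.3 -1.3 -1.3 -1.3 -0.1  0.2  0.5 -0.1 -0.8
 -0.3]
needed move local mm [-3.64794864  2.50224404] yaw deg 3.695604420725741
```

{"api": "move_arm", "payload": {"series": [[[-0.1,-0.2,0],[0,0,-0.01],0],[[-0.25,-0.4,0],[0,0,-0.02],0],[[-0.38,-0.65,0],[0,0,-0.035],0],[[-0.38,-0.65,0.4],[0,0,-0.035],0],[[-0.38,-0.65,1.1],[0,0,-0.035],0],[[-0.38,-0.65,1.9],[0,0,-0.035],0],[[-0.38,-0.65,2.6],[0,0,-0.035],0],[[-0.38,-0.65,3.1],[0,0,-0.035],0],[[-0.38,-0.65,3.4],[0,0,-0.035],0],[[-0.38,-0.65,3.4],[0,0,-0.035],0]], "squeeze": 70}}

```text
clock: 18.9
position: [0.6401, -0.1209, 0.0702]
tool_rot: [3.141, -0.0, 0.436]
force: [3.7, -1.6, -3.5]
grip_width: 0.0101
finger_force: 100.4
```

```bash
cat > m5.py <<'E'
from fit import *
s=bot.observe();print(s["clock"],s["position"],np.degrees(s["tool_rot"]),s["force"])
im,d=bot.grab_frame("wrist");P=cloud("wrist",d,np.ones(d.shape,bool),s)[0]
lift=s["position"][2]-.0572
a=s["tool_rot"][2];x=np.array([np.cos(a),np.sin(a)]);y=np.array([-x[1],x[0]])
L=np.c_[(P[:,:2]-s["position"][:2])@x,(P[:,:2]-s["position"][:2])@y,P[:,2]]*[1000,1000,1]
r=np.hypot(L[:,0],L[:,1]);t=np.degrees(np.arctan2(L[:,1],L[:,0]))%360
print("lift",lift)
for nm,T,z0,z1 in(("pan",tm(pan),.0385,.0425),("tray",tm(tray),lift+.0395,lift+.044)):
    k=(L[:,2]>z0)&(L[:,2]<z1)&(r<100)&(r>48)
    q=[(b,r[k&(abs(t-b)<4)].max()) for b in range(0,360,8) if (k&(abs(t-b)<4)).sum()>3 and not 115<b<245]
    if nm=="pan": tr=None
    q=pts(q);f=least_squares(lambda v:res(T,q,v[:2],v[2]),np.zeros(3),loss="soft_l1",f_scale=.7);print(nm,len(q),f.x.round(3),abs(f.fun).mean().round(2))
    if nm=="pan":n=f.x
    else:print("move tray by x,y mm",n[:2]+[0,2.0]-f.x[:2],"yaw",n[2]-.012-f.x[2])
fl=L[(abs(L[:,0])<50)&(L[:,1]>-30)&(L[:,1]<35)&(abs(L[:,2]-lift-.0032)<.005)]
print("floor",np.linalg.lstsq(np.c_[fl[:,:2]/1000,np.ones(len(fl))],fl[:,2],rcond=None)[0])
E
python3 m5.py
```

```text
18.9 [ 0.64013041 -0.12091918  0.070224  ] [ 1.79970492e+02 -8.53166447e-03  2.50026066e+01] [ 3.70861526 -1.63640292 -3.47287493]
lift 0.013024000293276744
pan 27 [ 0.413 -0.508 -0.011] 1.24
tray 29 [-0.34  -0.168  0.007] 0.5
move tray by x,y mm [0.75304274 1.65944752] yaw -0.02955159923378275
floor [ 0.01067256 -0.0048401   0.01612411]
```

{"api": "move_arm", "payload": {"series": [[[0.05,0,0],[0,0,0.01],0],[[0.1,0,0.1],[0,0,0.01],0],[[0.1,0,0.2],[0,0,0.01],0],[[0.1,0,0.3],[0,0,0.01],0],[[0.1,0,0.4],[0,0,0.01],0],[[0.1,0,0.5],[0,0,0.01],0],[[0.1,0,0.5],[0,0,0.01],0]]}}

```text
clock: 19.53
position: [0.6412, -0.1212, 0.0665]
tool_rot: [3.14, -0.001, 0.426]
force: [0.8, -6.9, 5.1]
grip_width: 0.0103
finger_force: 101.7
```

```bash
python3 m5.py
```

```text
19.5333 [ 0.64121426 -0.12116308  0.06652162] [ 1.79903988e+02 -3.75869946e-02  2.44019139e+01] [ 0.75268755 -6.89495053  5.06404729]
lift 0.009321624885119395
pan 29 [-0.57   0.407 -0.007] 0.4
tray 29 [-0.526  0.111  0.007] 0.4
move tray by x,y mm [-0.04345305  2.2965971 ] yaw -0.026146190621540253
floor [0.00497173 0.00049844 0.01246585]
```

```bash
cat > m6.py <<'E'
from fit import *
s=bot.observe();lift=s["position"][2]-.0572
a=s["tool_rot"][2];x=np.array([np.cos(a),np.sin(a)]);y=np.array([-x[1],x[0]])
for n in("wrist","scene","top"):
    im,d=bot.grab_frame(n);P=cloud(n,d,np.ones(d.shape,bool),s)[0]
    L=np.c_[(P[:,:2]-s["position"][:2])@x,(P[:,:2]-s["position"][:2])@y,P[:,2]]*[1000,1000,1]
    r=np.hypot(L[:,0],L[:,1]);t=np.degrees(np.arctan2(L[:,1],L[:,0]))%360
    o=[]
    for b in range(0,360,12):
        k=(abs(t-b)<6)&(r<100)&(r>45)
        A=k&(L[:,2]>.037)&(L[:,2]<.043);B=k&(L[:,2]>lift+.037)&(L[:,2]<lift+.045)
        if A.sum()>1 and B.sum()>1:o.append((b,round(r[A].max()),round(r[B].max())))
        elif A.sum()>1: o.append((b,round(r[A].max())))
    print(n,o)
E
python3 m6.py
```

```text
wrist [(0, 80, 74), (12, 80, 73), (24, 78, 72), (36, 77, 70), (48, 76, 68), (60, 76, 67), (72, 74, 66), (84, 75, 66), (96, 75, 66), (108, 74, 66), (120, 74), (168, 69), (192, 72), (228, 58), (240, 57, 54), (252, 61, 57), (264, 58, 54), (276, 58, 54), (288, 62, 58), (300, 70, 65), (312, 80, 74), (324, 84, 79), (336, 86, 81), (348, 84, 79)]
scene [(0, 79, 72), (12, 79, 71), (24, 75, 69), (36, 76, 68), (48, 73, 65), (60, 73, 66), (132, 75, 68), (144, 77, 68), (156, 78, 70), (168, 79, 73), (180, 81, 75), (192, 85, 78), (204, 85, 81), (216, 84, 80), (228, 79, 76), (240, 70, 67), (252, 62, 59), (264, 60, 56), (276, 58, 57), (288, 62, 59), (300, 71, 66), (312, 78, 76), (324, 84, 78), (336, 85, 81), (348, 84, 79)]
top []
```

Vision shows the tray about 2 mm toward the straight side with clearance all round, so it is catching at a corner. I'll lift clear, correct and descend again.

{"api": "move_arm", "payload": {"series": [[[0,0,-0.5],[0,0,0],0],[[0,0,-1.5],[0,0,0],0],[[0,0,-2.5],[0,0,0],0],[[0,-0.1,-2.5],[0,0,0.01],0],[[-0.05,-0.2,-2.5],[0,0,0.02],0],[[-0.05,-0.2,-2.5],[0,0,0.02],0],[[-0.05,-0.2,-2],[0,0,0.02],0],[[-0.05,-0.2,-1.4],[0,0,0.02],0],[[-0.05,-0.2,-0.9],[0,0,0.02],0],[[-0.05,-0.2,-0.5],[0,0,0.02],0],[[-0.05,-0.2,-0.2],[0,0,0.02],0],[[-0.05,-0.2,-0.1],[0,0,0.02],0],[[-0.05,-0.2,-0.1],[0,0,0.02],0]]}}

```text
clock: 20.82
position: [0.6406, -0.1204, 0.067]
tool_rot: [3.139, -0.002, 0.406]
force: [3.4, -7.6, 6.1]
grip_width: 0.0099
finger_force: 101.9
```

```bash
python3 m5.py;python3 m6.py|head -2
```

```text
20.8167 [ 0.64060269 -0.12044449  0.06701117] [ 1.79829527e+02 -8.79592159e-02  2.32352462e+01] [ 3.39332479 -7.57944352  6.12008647]
lift 0.009811168486143496
pan 29 [-0.357 -0.482  0.019] 0.39
tray 29 [-0.365 -0.05  -0.001] 0.43
move tray by x,y mm [0.00777947 1.56789967] yaw 0.008134214163421768
floor [ 0.00701369 -0.00622641  0.01296619]
wrist [(0, 81, 74), (12, 80, 73), (24, 78, 72), (36, 77, 70), (48, 75, 68), (60, 75, 68), (72, 73, 66), (84, 74, 66), (96, 74, 66), (108, 73, 66), (120, 73), (168, 69), (192, 72), (228, 59), (240, 64, 55), (252, 64, 58), (264, 59, 54), (276, 59, 55), (288, 63, 58), (300, 70, 66), (312, 80, 75), (324, 84, 80), (336, 86, 81), (348, 85, 79)]
scene [(0, 79, 73), (12, 79, 71), (24, 76, 69), (36, 76, 68), (48, 72, 65), (60, 72, 65), (132, 73, 66), (144, 75, 72), (156, 76, 70), (168, 79, 73), (180, 81, 75), (192, 83, 79), (204, 85, 81), (216, 85, 80), (228, 80, 75), (240, 73, 68), (252, 66, 59), (264, 61, 57), (276, 61, 56), (288, 63, 58), (300, 71, 66), (312, 80, 76), (324, 85, 79), (336, 86, 80), (348, 84, 78)]
```

Run:
```python
from fit import *
D=np.load("w1.npz");s={"position":[0.42979,-0.32525,0.20143],"tool_rot":np.radians([179.9995,0.019,94.606])}
im,d=D["im"].astype(int),D["d"]
pur=(im[...,2]>im[...,1]+25)&(im[...,0]>im[...,1]+10)
for (u,v) in((165,187),(102,114),(210,285),(275,295),(412,164)):
    m=np.zeros(d.shape,bool);m[v-9:v+10,u-9:u+10]=1;P,uv=cloud("wrist",d,m&pur,s)
    k=P[:,2]<.03; print((u,v),len(P),"low:",k.sum(),np.round(P[k].mean(0),3) if k.any() else "", np.round([P[k,2].min(),P[k,2].max()],3) if k.any() else "")
for n in("scene","top"):
    D=np.load(n+"0.npz");P=cloud(n,D["d"],np.ones(D["d"].shape,bool))[0]
    for nm,O,a in(("tray",(.431,-.324),95),("pan",(.65,-.127),23)):
        a=np.radians(a);x=np.array([np.cos(a),np.sin(a)]);y=np.array([-x[1],x[0]])
        L=np.c_[(P[:,:2]-O)@x,(P[:,:2]-O)@y,P[:,2]]*1000;r=np.hypot(L[:,0],L[:,1]);t=np.degrees(np.arctan2(L[:,1],L[:,0]))%360
        T=tm(tray if nm=="tray" else pan)
        k=(L[:,2]>6)&(L[:,2]<36)&(r<95)&(r>T(t)-4)
        print(n,nm,[tuple(np.round([t[i],r[i],L[i,2]]).astype(int)) for i in np.nonzero(k)[0]][:40])
```

```text
(165, 187) 174 low: 73 [ 0.313 -0.341  0.007] [0.001 0.028]
(102, 114) 203 low: 92 [ 0.249 -0.278  0.009] [0.001 0.028]
(210, 285) 218 low: 167 [ 0.365 -0.449  0.012] [-0.001  0.029]Traceback (most recent call last):
  File "<stdin>", line 6, in <module>
  File "h.py", line 15, in cloud
    n=cv2.undistortPoints(np.c_[u,v].astype(np.float32)[:,None],K,D)[:,0]
      ~~~~~~~~~~~~~~~~~~~^^^^^^^^^^^^^^^^^^^^^^^^^^^^^^^^^^^^^^^^^^^
cv2.error: OpenCV(4.12.0) /io/opencv/modules/calib3d/src/undistort.dispatch.cpp:347: error: (-215:Assertion failed) CV_IS_MAT(_src) && CV_IS_MAT(_dst) && (_src->rows == 1 || _src->cols == 1) && (_dst->rows == 1 || _dst->cols == 1) && _src->cols + _src->rows - 1 == _dst->rows + _dst->cols - 1 && (CV_MAT_TYPE(_src->type) == CV_32FC2 || CV_MAT_TYPE(_src->type) == CV_64FC2) && (CV_MAT_TYPE(_dst->type) == CV_32FC2 || CV_MAT_TYPE(_dst->type) == CV_64FC2) in function 'cvUndistortPointsInternal'
```

Run:
```python
from fit import *
for n in("scene","top"):
    D=np.load(n+"0.npz");P=cloud(n,D["d"],np.ones(D["d"].shape,bool))[0]
    for nm,O,a in(("tray",(.431,-.324),95),("pan",(.65,-.127),23)):
        a=np.radians(a);x=np.array([np.cos(a),np.sin(a)]);y=np.array([-x[1],x[0]])
        L=np.c_[(P[:,:2]-O)@x,(P[:,:2]-O)@y,P[:,2]]*1000;r=np.hypot(L[:,0],L[:,1]);t=np.degrees(np.arctan2(L[:,1],L[:,0]))%360
        T=tm(tray if nm=="tray" else pan)
        # outside the expected wall (15 deg flare below rim) by >3 mm, above the table
        k=(L[:,2]>5)&(L[:,2]<34)&(r<88)&(r>T(t)-.27*(40-L[:,2])+4)
        print(n,nm,[tuple(np.round([t[i],r[i],L[i,2]]).astype(int).tolist()) for i in np.nonzero(k)[0]][:45])
# wall profile seen from scene for tray: r vs z by angle on the side facing the camera
```

```text
scene tray [(276, 64, 5)]
scene pan [(12, 84, 5), (281, 87, 6)]
top tray [(259, 71, 6), (232, 85, 6), (251, 70, 7), (281, 68, 5), (268, 65, 7), (266, 65, 6), (226, 86, 6), (278, 64, 8), (317, 87, 6), (2, 77, 6), (158, 83, 5), (40, 73, 5), (43, 70, 6), (136, 81, 5), (55, 63, 6), (70, 61, 6), (60, 74, 5), (59, 78, 5), (103, 86, 5), (89, 87, 6)]
top pan [(273, 87, 6), (274, 72, 6), (270, 85, 5), (270, 76, 7), (244, 83, 6), (82, 83, 6), (83, 84, 5), (224, 87, 5), (111, 82, 7), (121, 83, 5), (141, 81, 5)]
```

Run:
```python
from fit import *
st={"position":[0.42979,-0.32525,0.20143],"tool_rot":np.radians([179.9995,0.019,94.606])}
def ray(n,u,v,z,s=None):
    K,D,R,c=cam(n,s);q=cv2.undistortPoints(np.array([[[u,v]]],np.float32),K,D)[0,0];w=R@np.r_[q,1];return c+w*(z-c[2])/w[2]
def loc(p,O,a):
    a=np.radians(a);e=p[:2]-O;return np.round(1000*np.array([e@[np.cos(a),np.sin(a)],e@[-np.sin(a),np.cos(a)]]))
print("pan nub",loc(ray("top",291.7,154.3,.003),np.array([.65,-.127]),23),"tray nub",loc(ray("top",363.3,234.3,.003),np.array([.43,-.324]),95))
D=np.load("w1.npz");im,d=D["im"].astype(int),D["d"];P,uv=cloud("wrist",d,np.ones(d.shape,bool),st)
c=im[uv[:,1],uv[:,0]];pur=(c[:,2]>c[:,1]+25)&(c[:,0]>c[:,1]+10)
k=pur&(uv[:,0]<180)&(uv[:,1]<280)
for q in dfit(P[k],.036,.163,.13,.0585)[:1]:
    O,a=q[6],np.degrees(q[1]);print("purple pan",O,a,np.round(q[2:6],3))
    L=P[k];t=L[L[:,2]<.012];e=t[:,:2]-O;ar=np.radians(a);x=1000*e@[np.cos(ar),np.sin(ar)];y=1000*e@[-np.sin(ar),np.cos(ar)]
    far=np.hypot(x,y)>66;print("low far pts",far.sum(),[tuple(np.round([x[i],y[i],1000*t[i,2]]).astype(int).tolist()) for i in np.nonzero(far)[0][::6]][:40])
```

```text
pan nub [-50.  46.] tray nub [39. 48.]
purple pan [ 0.24698672 -0.33995016] 313.0 [0.164 0.131 0.12  0.056]
low far pts 1038 [(-50, 47, 1), (-45, 49, 1), (-66, 16, 11), (-67, 14, 11), (-64, 17, 8), (-66, 13, 10), (-68, 9, 11), (-66, 12, 7), (-66, 10, 9), (-67, 7, 10), (-68, 4, 12), (-67, 6, 6), (-68, 2, 10), (-67, 4, 5), (-68, 1, 9), (-67, 3, 3), (-68, 0, 9), (-66, 1, 3), (-68, -2, 6), (-70, -6, 12), (-69, -4, 6), (-71, -8, 12), (-69, -6, 7), (-67, -4, 3), (-70, -9, 7), (-66, -5, 4), (-69, -10, 6), (-66, -6, 4), (-69, -11, 8), (-67, -9, 3), (-69, -13, 8), (-67, -11, 3), (-70, -15, 9), (-69, -15, 1), (-71, -18, 11), (-70, -17, 3), (-66, -13, 2), (-69, -18, 8), (-67, -15, 5), (-70, -20, 8)]
```

The catch is explained: a flat floor-plate corner on the tray sticks out at ±45° on the round side. So it only seats exactly centred in x and close to the straight side. I'll lift, set y about 2 mm toward the straight side, then lower with small dithers.

{"api": "move_arm", "payload": {"series": [[[0,0,-0.5],[0,0,0],0],[[0,0.1,-1],[0,0,0],0],[[0,0.2,-1],[0,0,-0.008],0],[[0,0.3,-1],[0,0,-0.008],0],[[0,0.3,-0.6],[0,0,-0.008],0],[[0,0.3,-0.3],[0,0,-0.008],0],[[0,0.3,0],[0,0,-0.008],0],[[0,0.3,0.2],[0,0,-0.008],0],[[0,0.3,0.35],[0,0,-0.008],0],[[0,0.3,0.45],[0,0,-0.008],0],[[0,0.3,0.45],[0,0,-0.008],0]]}}

```text
clock: 21.93
position: [0.6413, -0.122, 0.063]
tool_rot: [3.14, -0.001, 0.414]
force: [-0.7, -5.3, 9.6]
grip_width: 0.01
finger_force: 102.4
```

```bash
python3 m5.py;python3 m6.py|head -2
```

```text
21.9333 [ 0.64126289 -0.1220197   0.06295506] [ 1.79915289e+02 -5.38112020e-02  2.37291339e+01] [-0.72194212 -5.2982506   9.61222614]
lift 0.005755064876752258
pan 29 [-0.547  1.815  0.007] 0.35
tray 29 [-0.57   0.246  0.004] 0.43
move tray by x,y mm [0.02257861 3.56845146] yaw -0.009051997785755859
floor [0.00557995 0.00496763 0.00891275]
wrist [(0, 81, 80), (12, 80, 80), (24, 79, 78), (36, 78, 77), (48, 77, 76), (60, 77, 76), (72, 76, 75), (84, 76, 74), (96, 77, 75), (108, 76, 74), (120, 75), (168, 70), (192, 72), (240, 55, 55), (252, 60, 58), (264, 56, 54), (276, 57, 54), (288, 60, 58), (300, 68, 66), (312, 77, 75), (324, 83, 82), (336, 85, 84), (348, 84, 83)]
scene [(0, 79, 78), (12, 79, 77), (24, 77, 77), (36, 78, 74), (48, 74, 73), (60, 74, 73), (132, 75, 67), (144, 77, 76), (156, 78, 76), (168, 79, 78), (180, 82, 81), (192, 84, 79), (204, 84, 84), (216, 83, 82), (228, 79, 76), (240, 68, 67), (252, 61, 58), (264, 58, 59), (276, 58, 57), (288, 61, 60), (300, 68, 66), (312, 78, 79), (324, 82, 82), (336, 84, 84), (348, 83, 83)]
```

Much better: 5.75 mm at only 13 N, with x centred. Continuing with a dither.

{"api": "move_arm", "payload": {"series": [[[-0.03,0.08,0.05],[0,0,0],0],[[0.05,0.1,0.1],[0,0,0.02],0],[[-0.1,0.1,0.15],[0,0,-0.02],0],[[0.05,0.1,0.2],[0,0,0.02],0],[[-0.1,0.1,0.25],[0,0,-0.02],0],[[0,0.1,0.25],[0,0,0.01],0],[[-0.03,0.1,0.25],[0,0,0],0],[[-0.03,0.1,0.25],[0,0,0],0]]}}

```text
clock: 22.8
position: [0.6417, -0.1224, 0.0615]
tool_rot: [3.14, -0.002, 0.415]
force: [-5.1, -1.1, 25.1]
grip_width: 0.0104
finger_force: 104.7
```

```bash
python3 m5.py;python3 m6.py|head -1
```

```text
22.8 [ 0.64166727 -0.12240775  0.06152074] [ 1.79926825e+02 -1.02661543e-01  2.37743349e+01] [-5.05400781 -1.10693389 25.06357219]
lift 0.004320741192257789
pan 29 [-0.766  2.339  0.006] 0.38
tray 29 [2.347 0.882 0.003] 1.44
move tray by x,y mm [-3.11328318  3.45694354] yaw -0.008708723408604385
floor [0.00422793 0.01107728 0.00752773]
wrist [(0, 81, 80), (12, 80, 80), (24, 79, 79), (36, 78, 78), (48, 77, 77), (60, 77, 77), (72, 76, 76), (84, 77, 76), (96, 76, 76), (108, 76, 76), (120, 75, 75), (168, 70), (192, 71), (240, 54, 54), (252, 59, 59), (264, 56, 56), (276, 56, 55), (288, 60, 59), (300, 67, 67), (312, 77, 76), (324, 82, 82), (336, 85, 84), (348, 84, 83)]
```

{"api": "move_arm", "payload": {"series": [[[-0.1,0.03,0.05],[0,0,0.03],0],[[-0.15,0.03,0.1],[0,0,-0.03],0],[[-0.05,0.03,0.12],[0,0,0.04],0],[[-0.15,0.03,0.15],[0,0,-0.04],0],[[-0.05,0.03,0.15],[0,0,0.03],0],[[-0.12,0.03,0.15],[0,0,-0.02],0],[[-0.1,0.03,0.15],[0,0,0],0],[[-0.1,0.03,0.15],[0,0,0],0]]}}

```text
clock: 23.67
position: [0.6418, -0.1227, 0.061]
tool_rot: [3.14, -0.004, 0.414]
force: [-3.7, 0.5, 35.6]
grip_width: 0.0103
finger_force: 106.1
```

```bash
python3 m5.py
```

```text
23.6667 [ 0.64182792 -0.12269784  0.06095913] [179.89630154  -0.21893996  23.71753139] [-3.66958157  0.52161421 35.58459791]
lift 0.00375912548602092
pan 29 [-0.506  2.462  0.015] 0.46
tray 29 [ 4.809  4.358 -0.064] 2.29
move tray by x,y mm [-5.31509215  0.10425551] yaw 0.06719447762508977
floor [0.00629658 0.01427888 0.00700792]
```

3.76 mm now (target 3.0). The round and +x sides are slightly higher, so I'll tilt the pressure a little that way.

{"api": "move_arm", "payload": {"series": [[[0,0,0.03],[-0.008,-0.004,0.02],0],[[-0.05,0,0.06],[-0.016,-0.008,-0.02],0],[[0.05,0,0.1],[-0.02,-0.01,0.03],0],[[-0.05,0,0.1],[-0.02,-0.01,-0.03],0],[[0.05,0,0.1],[-0.02,-0.01,0.02],0],[[0,0,0.1],[-0.02,-0.01,0],0],[[0,0,0.1],[-0.02,-0.01,0],0]]}}

```text
clock: 24.3
position: [0.6419, -0.1225, 0.0604]
tool_rot: [3.12, 0.006, 0.416]
force: [-8.0, 2.7, 43.5]
grip_width: 0.0103
finger_force: 107.1
```

```bash
python3 m5.py
```

```text
24.3 [ 0.64187563 -0.12247707  0.0603925 ] [178.75293779   0.34337879  23.81645293] [-7.97948462  2.71978297 43.48145975]
lift 0.0031925034369200272
pan 29 [-0.701  2.244  0.012] 0.39
tray 29 [ 5.754  6.9   -0.202] 2.4
move tray by x,y mm [-6.45503954 -2.65585683] yaw 0.20210338485539867
floor [0.00241453 0.00688699 0.00644862]
```

It's seated: 3.2 mm and level. I'll let go without pulling, then back away.

{"api": "move_arm", "payload": {"series": [[[0,0,-0.05],[0,0,0],0],[[0,0,-0.1],[0,0,0],0],[[0,0,-0.1],[0,0,0],20],[[0,0,-0.1],[0,0,0],40],[[0,0,-0.1],[0,0,0],60],[[0,0,-0.1],[0,0,0],60],[[0,0,-0.1],[0,0,0],60],[[0,0,-1],[0,0,0],60],[[0,0,-3],[0.01,0.005,0],60],[[0,0,-6],[0.02,0.01,0],60],[[0,0,-9],[0.02,0.01,0],60],[[0,0,-12],[0.02,0.01,0],60],[[0,0,-14],[0.02,0.01,0],60],[[0,0,-14.5],[0.02,0.01,0],60],[[0,0,-14.5],[0.02,0.01,0],60]], "squeeze": 70}}

```text
clock: 25.6
position: [0.6408, -0.1197, 0.2044]
tool_rot: [3.14, -0.003, 0.415]
force: [0.1, 0.1, -0.6]
grip_width: 0.0514
finger_force: 0.0
```

```bash
sed -i 's/O=np.array(\[.645,-.125\])/O=np.array([.642,-.1225])/' m3.py; python3 m3.py
```

```text
25.6 [ 0.64081677 -0.11973761  0.20439436] [ 1.79914097e+02 -1.43703454e-01  2.37602361e+01]
floor 4626 [0.00393014 0.01186282 0.00707633]
handle 0.08576889483590397 ((-0.00032556429505348206, -0.0003540688194334507), (0.09979525953531265, 0.011774573475122452), 1.1444134712219238)
y -0.03 [(-46, 34.7), (-48, 43.6), (-50, 46.3), (-52, 47.1), (-54, 45.6), (-56, 40.4)]
y -0.03 [(52, 35.0), (54, 42.4), (56, 47.5), (58, 47.5), (60, 48.3), (62, 46.8), (64, 35.1), (66, 42.5), (68, 43.5), (70, 43.4), (72, 42.9)]
y -0.003 [(-46, 34.6), (-48, 45.9), (-50, 47.3), (-52, 46.2), (-54, 42.9), (-56, 40.5)]
y -0.003 [(58, 35.1), (60, 43.6), (62, 48.0), (64, 47.7), (66, 46.4), (70, 41.5), (72, 42.5), (74, 43.1), (76, 41.6)]
y 0.02 [(-44, 31.6), (-46, 37.2), (-48, 46.5), (-50, 46.8), (-52, 46.4), (-54, 43.6)]
y 0.02 [(52, 32.3), (54, 46.0), (56, 47.6), (58, 48.3), (60, 47.7), (62, 47.7), (64, 34.1), (66, 43.3), (68, 44.2), (70, 43.3), (72, 42.6)]
x -0.02 [(-68, 33.8), (-70, 40.8), (-72, 45.9), (-74, 46.2), (-76, 46.2), (-78, 43.4), (-80, 43.6), (-82, 42.7)]
x -0.02 [(70, 37.6), (72, 46.9), (74, 47.2), (76, 46.9), (78, 43.3), (80, 43.6), (82, 40.9)]
x 0.01 [(-64, 33.9), (-66, 39.7), (-68, 46.2), (-70, 47.3), (-72, 46.2), (-74, 41.0), (-76, 43.8), (-78, 43.1), (-80, 40.2)]
x 0.01 [(66, 39.3), (68, 47.1), (70, 47.6), (72, 48.3), (74, 42.1), (76, 43.7), (78, 42.6)]
```

Released, it rests at 3.9 mm with about 0.5° tilt: nested, but about 1 mm proud at +x and the round side. There's time for one more seating press, shifted slightly to −x.

{"api": "move_arm", "payload": {"series": [[[0,0.3,3],[0,0,0],60],[[0,0.3,6.5],[0,0,0],60],[[0,0.3,10],[0,0,0],60],[[0,0.3,12.8],[0,0,0],45],[[0,0.3,14],[0,0,0],40],[[0,0.3,14.3],[0,0,0],30],[[0,0.3,14.3],[0,0,0],0],[[0,0.3,14.3],[0,0,0],0],[[0,0.3,14.3],[0,0,0],0],[[0,0.3,14.3],[0,0,0],0],[[-0.1,0.3,14.3],[0,0,0],0],[[-0.25,0.3,14.35],[-0.01,-0.005,0.02],0],[[-0.25,0.3,14.4],[-0.02,-0.01,-0.02],0],[[-0.1,0.33,14.45],[-0.02,-0.01,0.02],0],[[-0.25,0.33,14.5],[-0.02,-0.01,-0.02],0],[[-0.15,0.33,14.55],[-0.02,-0.01,0.02],0],[[-0.2,0.33,14.55],[-0.02,-0.01,0],0],[[-0.2,0.33,14.55],[-0.02,-0.01,0],0]], "squeeze": 100}}

```text
clock: 27.15
position: [0.6408, -0.1235, 0.0592]
tool_rot: [3.12, 0.008, 0.418]
force: [-5.4, -0.0, 22.9]
grip_width: 0.0101
finger_force: 102.0
```

{"api": "move_arm", "payload": {"series": [[[0,0,0.05],[0,0,0.02],0],[[0,0,0.05],[0,0,-0.02],0],[[0,0,0],[0,0,0],0],[[0,0,-0.05],[0,0,0],10],[[0,0,-0.05],[0,0,0],30],[[0,0,-0.05],[0,0,0],60],[[0,0,-0.05],[0,0,0],60],[[0,0,-0.05],[0,0,0],60],[[0,0,-1],[0,0,0],60],[[0,0,-3],[0.01,0.005,0],60],[[0,0,-6],[0.02,0.01,0],60],[[0,0,-9],[0.02,0.01,0],60],[[0,0,-12],[0.02,0.01,0],60],[[0,0,-14],[0.02,0.01,0],60],[[0,0,-14.5],[0.02,0.01,0],60],[[0,0,-14.5],[0.02,0.01,0],60]]}}

```text
clock: 28.48
position: [0.6405, -0.1204, 0.2039]
tool_rot: [3.14, -0.003, 0.415]
force: [-0.4, -0.4, -0.3]
grip_width: 0.0511
finger_force: 0.0
```

```bash
python3 m3.py
```

```text
28.4833 [ 0.64050825 -0.12036083  0.20392818] [ 1.79906554e+02 -1.47595695e-01  2.37736271e+01]
floor 4617 [0.00207089 0.00955926 0.00722628]
handle 0.08592494967930753 ((-0.001502104103565216, -0.0008629062213003635), (0.10008696466684341, 0.01186719536781311), 1.1704984903335571)
y -0.03 [(-46, 30.8), (-48, 38.5), (-50, 46.9), (-52, 47.2), (-54, 46.6), (-56, 42.4)]
y -0.03 [(52, 36.9), (54, 45.8), (56, 47.9), (58, 48.6), (60, 47.6), (62, 46.2), (64, 40.3), (66, 42.5), (68, 43.7), (70, 42.6), (72, 42.2)]
y -0.003 [(-46, 32.6), (-48, 39.2), (-50, 47.3), (-52, 47.0), (-54, 44.9), (-56, 42.8)]
y -0.003 [(56, 31.0), (58, 38.2), (60, 47.1), (62, 47.9), (64, 47.5), (68, 33.7), (70, 42.8), (72, 43.4), (74, 44.0)]
y 0.02 [(-46, 34.9), (-48, 45.8), (-50, 47.5), (-52, 46.8), (-54, 45.7), (-56, 42.0)]
y 0.02 [(50, 33.3), (52, 39.9), (54, 46.5), (56, 48.2), (58, 47.5), (60, 47.8), (62, 45.4), (64, 41.6), (66, 44.2), (68, 43.3), (70, 42.6)]
x -0.02 [(-70, 35.1), (-72, 45.7), (-74, 46.9), (-76, 46.8), (-78, 44.6), (-80, 43.9), (-82, 42.3), (-84, 41.6)]
x -0.02 [(68, 33.0), (70, 45.5), (72, 47.2), (74, 46.8), (76, 46.2), (78, 44.0), (80, 43.2)]
x 0.01 [(-64, 32.0), (-66, 36.0), (-68, 46.5), (-70, 46.8), (-72, 46.6), (-74, 45.4), (-76, 42.5), (-78, 43.4), (-80, 42.1)]
x 0.01 [(62, 30.2), (64, 34.9), (66, 44.8), (68, 47.4), (70, 47.0), (72, 45.6), (74, 43.4), (76, 43.9), (78, 43.0)]
```

The tray is nested, stable and level to about 0.4°, within 1 mm of its nominal height. More pressing doesn't change that, so I'm handing in.

```bash
python3 -c "
from workcell import bot
print(bot.job_done())"
```

```text
the job is handed in; nothing more can be done
None
```

The grey tray is nested the right way round in its matching grey pan and released, but it rests about 1 mm above full seating with roughly 0.4° of tilt, it is off-centre toward the straight side, and the tray and pan jammed on the first try (the pan was lifted and shaken loose, and has shifted about 1 cm); the small half-moon and oblong pans were not touched, and I handed in at about 28.5 s.

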